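# Make up two cover-finishing kits

### The job

Make up the two finishing kits in the grey trays: the longer, lower cover casting and the dressing stone go in the tray with the spring clip, the shorter casting and the paste tin in the tray without. Lay each casting flat, flange down, in its tray's larger bay and stand the tin upright in the smaller bay; press the stone down between the clip's two sprung balls until it clicks fully home on the tray floor. Leave the flange nut and the hex key lying where they are, and let go of everything.

Things in the scene. Friction and masses are not known exactly. Their poses are not given: they have to be found in the camera images.
- long_cover_center (a point): Centre (half-way up) of the longer, lower die-cast cover, bare grey metal: a flat flange 65 x 91 mm and 7 mm thick with a dome 41 mm (along x) by 56 mm (along y) on it, 28 mm high in all; 0.18 kg. z up; own y is the long direction. Grasp the dome, or the flange, across the own x direction.
- short_cover_center (a point): Centre (half-way up) of the shorter, taller die-cast cover, bare grey metal: flange 64 x 73 mm and 7 mm thick, dome 39 mm (along x) by 45 mm (along y), 33 mm high in all; 0.23 kg. z up; own y is the long direction. Grasp the dome, or the flange, across the own x direction.
- stone_center (a point): Centre (half-way up) of the two-layer dressing stone, a bar 24 mm (x) by 100 mm (y) by 22 mm high; 0.16 kg. Own y is the long direction; grasp it across x, in the middle of its length. Home in the clip, its underside is on the tray floor and the balls stand over its top end edges; merely laid in, it stays 20 mm or more too high.
- paste_tin_center (a point): Centre (half-way up) of the round paste tin with screw lid, 67 mm in diameter and 37 mm high, standing upright (z up); 0.2 kg.
- clip_tray_casting_bay (a point): Floor centre of the larger bay, 134 (x) by 110 (y) mm inside, of the tray that has the spring clip. Each tray is a fixed low grey tray, 142 (x) by 207 (y) mm; floor 4 mm, walls and divider 14 mm above the bench. Axes are the tray's: z up; its smaller bay (134 by 84 mm) lies on the -y side.
- clip_tray_clip (a point): Middle of the spring clip on the floor (4 mm above bench) of the clip tray's smaller bay: the home place of the middle of the stone's underside, stone lengthwise along x. Two end blocks 107 mm apart in x, flared lips 39 mm above the floor (catch +-5 mm), a sprung ball in each (gap 96 mm, 25 mm above the floor), passed with 10 to 20 N. Axes: the tray's; only the end 13 mm have cheeks (28 mm apart).
- plain_tray_casting_bay (a point): Centre of the floor of the larger bay of the tray without a clip; same tray, sizes and axes as the clip tray.
- plain_tray_small_bay (a point): Centre of the floor (4 mm above the bench) of the smaller bay of the tray without a clip, 134 (x) by 84 (y) mm inside, walls 14 mm above the bench. Axes are the tray's.
- flange_nut_center (a point): Centre of a steel flange nut, 26 mm across and 14 mm high, lying loose among the stock; to be left where it is.
- hex_key_center (a point): Centre of a black L-shaped hex key, 38 (x) by 114 (y) by 9 mm high, lying loose among the stock, long direction own y; to be left where it is.

How it is judged (in metres and radians):
At the end, for the whole second after the job is handed in: Each casting lies flat on the floor of the larger bay of its tray (within 32 to 36 mm of its centre, 0.1 rad, 4 mm high), the tin stands on the floor of the plain tray's smaller bay (38 mm), the stone is home in the clip (within 6 mm, 0.15 rad, at most 2.5 mm off the floor) (horizontal distance between long_cover_center and clip_tray_casting_bay below 0.032 m and z of long_cover_center in the frame of clip_tray_casting_bay below 0.018 m and angle between each of long_cover_center, short_cover_center, paste_tin_center's own z axis and vertical below 0.1 rad and horizontal distance between short_cover_center and plain_tray_casting_bay below 0.036 m and z of short_cover_center in the frame of plain_tray_casting_bay below 0.0205 m and horizontal distance between paste_tin_center and plain_tray_small_bay below 0.038 m and z of paste_tin_center in the frame of plain_tray_small_bay below 0.0225 m and horizontal distance between stone_center and clip_tray_clip below 0.006 m and z of stone_center in the frame of clip_tray_clip below 0.0135 m and angle between the y axis of stone_center and the x axis of clip_tray_clip, either way round below 0.15 rad); the robot touches nothing.
It fails at once if the flange nut is shifted by more than 30 mm (distance of flange_nut_center from where it was at the start of the episode above 0.03 m).
It fails at once if the hex key is shifted by more than 30 mm (distance of hex_key_center from where it was at the start of the episode above 0.03 m).
It also fails if it takes over 128 s, if anything falls off the work surface, if the arm or the gripper's body presses on something with over 40 N, if the wrist force passes 120 N, or if a joint passes its speed limit or range.

### The arm

A 6-joint arm with a two-finger parallel gripper is mounted at the origin on a cart in front of the work surface, level with it; the furniture and walls round the work are solid. World frame = base frame: x ahead of the robot, y to its left, z up, the work surface at z = 0. Lengths are in mm, angles in rad, forces in N, time in s.
With the tool pointing down it reaches from about 350 to 975 mm from the base axis. Payload 7.1 kg.
Tool frame: the origin (TCP) lies at the very end of the fingers, on their centre line; the grasp point (between the pads) lies tcp_to_grasp behind it (tcp_to_grasp is the distance from the TCP to the grasp point, in mm); z points along the fingers, x is the direction in which the jaws open and shut, and the axes are right-handed (so a half turn about z gives the same grasp; the last joint's range is limited). The gripper opens to 88 mm and grips with 3 to 60 N. Pads are 20 mm wide; open, the fingers measure 115 mm over their backs; the gripper's body (75 mm by 178 mm) begins 61 mm behind the grasp point.
Start: joints at [-1.134, 0.423, 1.63, -0, 1.089, -0.019], TCP at [275.127, -561.168, 195.775] pointing down, gripper open.
Joint ranges: [-3, 3], [-0.9, 2.11], [0.09, 2.58], [-1.31, 4.45], [0.11, 2.69], [-2.54, 2.54]. Speed limits (rad/s): [2.39, 2.39, 3.01, 3.14, 3.14, 3.14].

### API

Orientations are given as a rotation vector (axis times angle).
In Python, from workcell import get_obs, get_image, close_job, recognise, mark_of, tcp_to_grasp gives the robot as it stands. The module is installed in compiled form; this text tells all that it offers.
- The arm moves only by the tool move_arm, never from a script. Its argument "motion" is a list of rows, each a list of 7 numbers: the shift along the world's x, y, z in mm, then the turn, a rotation vector about the world's x, y, z in rad, then the finger opening in mm, from 0 to 87.8. A call has 1 to 5 rows; each row is the pose to reach, as a shift and turn from the pose commanded when the call began; what a row does not reach only later rows make up. A row lasts 1/12 s, in which the tool goes at most 41.7 mm and 7.16 degrees, less where a joint would pass 70% of its speed; a pose out of reach is approached as far as the arm can. A call with a gripper value outside its range is refused whole. The fingers move at their own pace and stop on an object; the grip force is fixed at half the most. Time passes only in rows, so rows that repeat a pose let the fingers close. It gives the time, the measured TCP pose, the force and the opening at its end, in the units of the state.
- get_obs(): the state, without advancing time (a new reading comes with each control period).
- get_image(name): name is "scene" or "side" or "wrist"; returns a dict with "color" (400x640x3 uint8, red, green, blue), "mtx" (3x3 intrinsics, pixels), "k1" (the pictures are not rectified: a ray, as slopes to the right and down, at radius r is drawn at 1 + k1 r^2 times it, then the intrinsics apply), "camera_from_world" (4x4, takes a point from world to camera coordinates). Camera axes: x right, y up, looking along -z (the intrinsics and any distortion apply to the point x, -y, -z); pixel columns grow to the right and rows downward; lengths in mm; the calibration is good to about 2 mm. A picture is of the moment at which its call begins. There is no depth.
- close_job(): hands the job in, once; it reports no verdict.
Trained networks look in a picture, given as the dict that the camera call returned (one of the last four; its "shot" number tells which), for a name from the list of things; names that differ only in an ending like _2 or _b are one class to them, and where a whole thing is asked for, a point or a joint stands for the part that bears it (a point fixed in the world has none). Each returns a list of dicts, best first, with "p" (0 to 1); they miss things now and then, are a little off and sometimes report something else, mostly with a low value. They report only what shows in the picture. A call takes as long as a camera call.
- recognise(picture, label): "bbox" ([centre column, centre row, width, height] in pixels, round what is visible of it).
- mark_of(picture, label): "location" ([row, column] in pixels: a listed point, or the origin of a listed thing).
The state is a dict: "t": time; "qpos": joint angles; "qvel": joint speeds; "joint_torque": joint torques, N m; "ee_pos": TCP position; "orientation": TCP orientation; "ft_force": force on the tool from outside, world axes, zero at the start; "moment": the same for the moment, N m; "width": finger opening in mm.
Only numpy, scipy, OpenCV 4.12 (cv2) and the standard library are available. Lean on these libraries where they do the work, as an engineer would, in place of code of your own. Each camera call takes 0.05 s, during which the arm holds its last target. There are 200 camera calls.

## Working session

There is one attempt and no reset: what is moved stays moved. The work goes in short steps, Python scripts to look and compute and a tool call to move; the robot and the scene stay as the last step left them, time stands still between calls to the robot, and variables do not carry over. Pictures are saved under pics/ and viewed, about 12 in all and at most 16, crops included, and the job is handed in when it is done.

Besides the shell and the picture viewer there is one more tool, called after "Request:" as name([rows], argument=value, ...), one row to a line, values as JSON. move_arm: Moves the arm, as the interface text tells. Its arguments: {"type":"object","properties":{"motion":{"type":"array"}},"required":["motion"]}

```bash
mkdir -p pics
cat > h.py <<'E'
import numpy as np, cv2
from workcell import *
def ray(im,row,col):
    K=np.array(im["mtx"]);k=im["k1"]
    p=np.array([(col-K[0,2])/K[0,0],(row-K[1,2])/K[1,1]])
    q=p.copy()
    for _ in range(20): q=p/(1+k*(q@q))
    M=np.array(im["camera_from_world"]);R=M[:3,:3]
    return -R.T@M[:3,3], R.T@np.array([q[0],-q[1],-1.])
def toz(im,row,col,z):
    o,d=ray(im,row,col); return o+d*(z-o[2])/d[2]
def pix(im,P):
    M=np.array(im["camera_from_world"]);c=M[:3,:3]@np.array(P,float)+M[:3,3]
    q=np.array([c[0],-c[1]])/-c[2]; q=q*(1+im["k1"]*(q@q));K=np.array(im["mtx"])
    return K[0,0]*q[0]+K[0,2],K[1,1]*q[1]+K[1,2]
def save(im,n,box=None,s=1):
    a=im["color"][:,:,::-1]
    if box: a=a[box[1]:box[3],box[0]:box[2]]
    cv2.imwrite("pics/"+n,cv2.resize(a,None,fx=s,fy=s,interpolation=cv2.INTER_CUBIC))
Z=dict(long_cover_center=14,short_cover_center=16.5,stone_center=11,paste_tin_center=18.5,clip_tray_casting_bay=4,clip_tray_clip=4,plain_tray_casting_bay=4,plain_tray_small_bay=4,flange_nut_center=7,hex_key_center=4.5)
E
cat > a.py <<'E'
from h import *
np.set_printoptions(precision=1,suppress=True)
print("t2g",tcp_to_grasp if not callable(tcp_to_grasp) else tcp_to_grasp()); print(get_obs())
for n in ("scene","side","wrist"):
    im=get_image(n); save(im,n+"0.png",s=1.25)
    print(n,"cam at",ray(im,200,320)[0])
    for k,z in Z.items():
        for m in mark_of(im,k)[:2]: print(k,round(m["p"],2),np.array(m["location"]),toz(im,*m["location"],z))
E
python3 a.py
```

```text
t2g 18.700000000000003
{'t': 0.0, 'qpos': array([-1.1,  0.4,  1.6, -0. ,  1.1, -0. ]), 'qvel': array([ 0.,  0.,  0., -0.,  0., -0.]), 'joint_torque': array([ -0. , -54.5, -27.4,   0.1,   0. ,  -0. ]), 'ee_pos': array([ 274.9, -560.6,  195. ]), 'orientation': array([-2.7,  1.7,  0. ]), 'ft_force': array([ 0. , -0.5,  0.2]), 'moment': array([-0.,  0., -0.]), 'width': 87.64310890186081}
scene cam at [1242.2   96.1  552.2]
long_cover_center 0.6 [187.7 281. ] [443.8 -98.8  14. ]
short_cover_center 0.69 [199.3 423.9] [462.9 278.8  16.5]
short_cover_center 0.28 [186.4 281.7] [441.1 -97.2  16.5]
stone_center 0.56 [192.8 357.3] [442.8 107.2  11. ]
paste_tin_center 0.58 [180.2 220.1] [ 430.4 -274.4   18.5]
plain_tray_casting_bay 0.97 [244.1 412.5] [624.4 235.7   4. ]
plain_tray_casting_bay 0.58 [186.2 278.4] [ 422.3 -111.1    4. ]
plain_tray_small_bay 0.92 [241.5 368.4] [625.6 137.1   4. ]
flange_nut_center 0.38 [192.7 317.6] [447.4   1.3   7. ]
hex_key_center 0.69 [195.6 387.6] [438.1 188.1   4.5]
side cam at [336.2 760.7 653.1]
long_cover_center 0.87 [195.2 377.1] [ 441.3 -100.9   14. ]
short_cover_center 0.97 [320.  320.6] [463.6 277.   16.5]
short_cover_center 0.55 [223.4 364.1] [448.    8.4  16.5]
stone_center 0.88 [256.3 357.5] [440. 103.  11.]
paste_tin_center 0.85 [157.7 386. ] [ 449.2 -258.7   18.5]
paste_tin_center 0.22 [292.4 351.6] [428.1 203.3  18.5]
clip_tray_casting_bay 0.69 [179.8 294.4] [ 644.1 -112.7    4. ]
clip_tray_clip 0.63 [159.7 307. ] [ 642.8 -207.3    4. ]
plain_tray_casting_bay 0.82 [293.1 246.5] [610.6 250.7   4. ]
plain_tray_small_bay 0.82 [248.8 260.2] [630.9 135.    4. ]
plain_tray_small_bay 0.27 [290.2 246.7] [613.  244.1   4. ]
flange_nut_center 0.66 [227.  363.4] [448.6   9.1   7. ]
flange_nut_center 0.47 [182.4 298.5] [ 630.  -101.6    7. ]
hex_key_center 0.55 [292.8 348.2] [435.8 193.8   4.5]
wrist cam at [ 337.4 -530.1  384. ]
```

View pics/scene0.png

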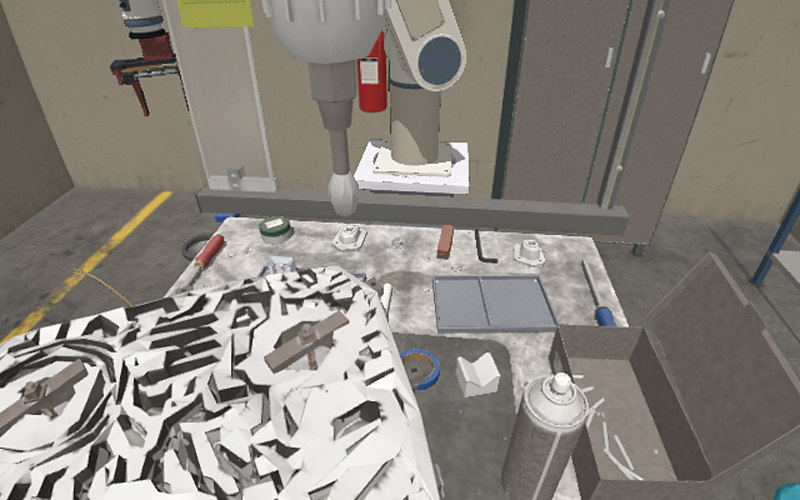

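View pics/side0.png

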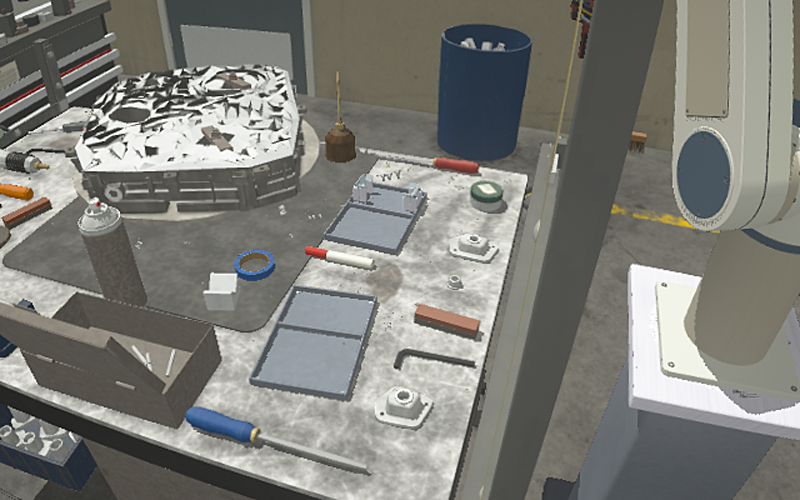

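```bash
cat > b.py <<'E'
from h import *
np.set_printoptions(precision=0,suppress=True)
S=get_image("scene");D=get_image("side")
print("tcp px",[np.array(pix(i,[275,-561,196]))*1.25 for i in (S,D)])
for z in (-100,0,50,100,200,300):
  for c,r in ((205,190),(205,210),(628,210),(628,232),(500,205),(343,210)):
    P=toz(S,r/1.25,c/1.25,z); print(z,(c,r),P,np.array(pix(D,P))*1.25)
W=get_image("wrist"); save(W,"w0.png",s=1.25)
a=np.array(W["camera_from_world"]);print(a)
E
python3 b.py
```

```text
tcp px [array([171., 122.]), array([590.,  75.])]
-100 (205, 190) [  71. -650. -100.] [647. 185.]
-100 (205, 210) [ 190. -592. -100.] [601. 188.]
-100 (628, 210) [  64.  630. -100.] [653. 768.]
-100 (628, 232) [ 185.  594. -100.] [560. 733.]
-100 (500, 205) [  76.  260. -100.] [664. 502.]
-100 (343, 210) [ 151. -189. -100.] [617. 292.]
0 (205, 190) [ 250. -535.    0.] [584. 159.]
0 (205, 210) [ 351. -486.    0.] [540. 162.]
0 (628, 210) [245. 549.   0.] [532. 660.]
0 (628, 232) [347. 518.   0.] [441. 606.]
0 (500, 205) [255. 235.   0.] [557. 419.]
0 (343, 210) [ 319. -145.    0.] [540. 249.]
50 (205, 190) [ 340. -478.   50.] [548. 145.]
50 (205, 210) [ 432. -433.   50.] [505. 147.]
50 (628, 210) [335. 508.  50.] [459. 582.]
50 (628, 232) [428. 480.  50.] [379. 533.]
50 (500, 205) [344. 222.  50.] [498. 374.]
50 (343, 210) [ 402. -123.   50.] [497. 225.]
100 (205, 190) [ 430. -421.  100.] [508. 129.]
100 (205, 210) [ 512. -381.  100.] [467. 131.]
100 (628, 210) [425. 467. 100.] [386. 499.]
100 (628, 232) [509. 441. 100.] [318. 457.]
100 (500, 205) [434. 210. 100.] [438. 327.]
100 (343, 210) [ 486. -101.  100.] [451. 200.]
200 (205, 190) [ 609. -307.  200.] [416.  93.]
200 (205, 210) [ 674. -275.  200.] [380.  95.]
200 (628, 210) [606. 385. 200.] [248. 335.]
200 (628, 232) [671. 365. 200.] [205. 310.]
200 (500, 205) [613. 184. 200.] [316. 230.]
200 (343, 210) [653. -58. 200.] [351. 145.]
300 (205, 190) [ 789. -192.  300.] [305.  52.]
300 (205, 210) [ 835. -170.  300.] [277.  54.]
300 (628, 210) [787. 303. 300.] [134. 189.]
300 (628, 232) [833. 289. 300.] [110. 178.]
300 (500, 205) [791. 159. 300.] [197. 135.]
300 (343, 210) [820. -14. 300.] [241.  86.]
[[   0.   -1.    0. -625.]
 [   1.    0.   -0.   31.]
 [   0.    0.    1. -389.]
 [   0.    0.    0.    1.]]
```

View pics/wrist0.png

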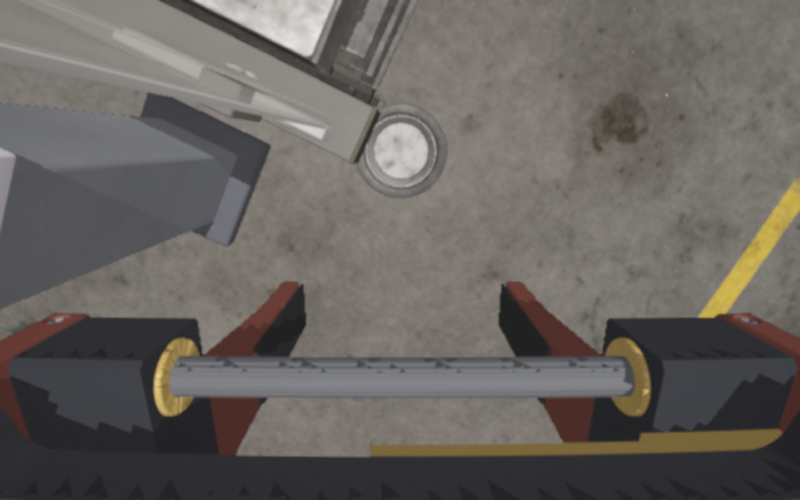

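Run:
```python
from h import *
S=get_image("scene");D=get_image("side")
a=cv2.resize(S["color"][0:190,60:360,::-1],None,fx=1.33,fy=2*1.33/2,interpolation=2)
a=cv2.resize(S["color"][0:190,90:360,::-1],(390,274),interpolation=2); a=cv2.copyMakeBorder(a,0,600-274,0,0,0)
b=cv2.resize(D["color"][0:300,380:580,::-1],(400,600),interpolation=2)
cv2.imwrite("pics/c0.png",np.hstack([a,b]))
np.set_printoptions(precision=0,suppress=True)
for X,Y in ((300,-490),(350,-490),(250,-490),(300,-400),(200,-450)):
  for z in (0,200,400): print(X,Y,z,*[np.array(pix(i,[X,Y,z])) for i in (S,D)])
```

```text
300 -490 0 [170. 160.] [450. 132.]
300 -490 200 [154.  99.] [462.  66.]
300 -490 400 [136.  26.] [476.  -9.]
350 -490 0 [163. 168.] [433. 129.]
350 -490 200 [146. 106.] [444.  64.]
350 -490 400 [125.  30.] [456. -12.]
250 -490 0 [177. 153.] [467. 135.]
250 -490 200 [162.  94.] [481.  69.]
250 -490 400 [145.  23.] [497.  -7.]
300 -400 0 [197. 161.] [448. 147.]
300 -400 200 [183. 100.] [461.  79.]
300 -400 400 [168.  25.] [476.  -1.]
200 -450 0 [194. 146.] [484. 144.]
200 -450 200 [182.  88.] [501.  78.]
200 -450 400 [167.  19.] [518.   0.]
```

View pics/c0.png

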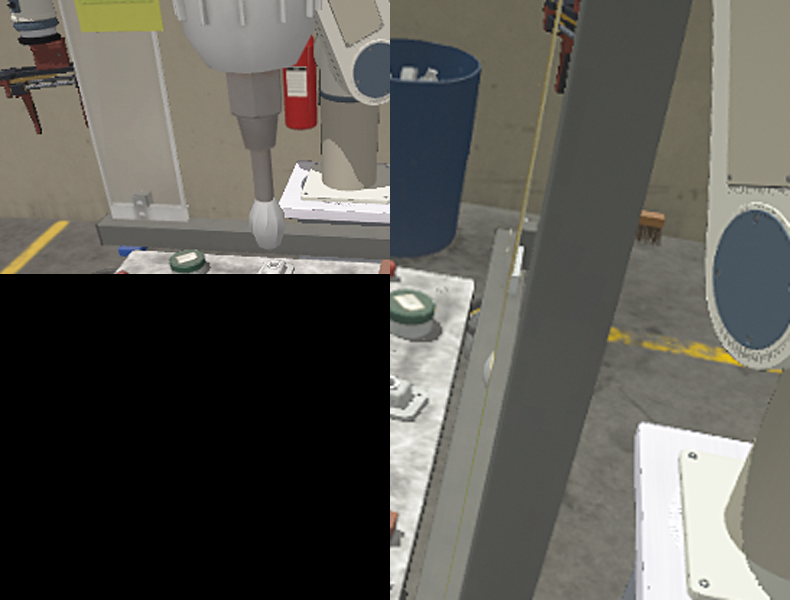

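Run:
```python
from h import *
np.set_printoptions(precision=2,suppress=True)
S=get_image("scene");D=get_image("side")
for nm,c,r in (("L",415,300),("L",475,0),("R",460,300),("R",530,0),("L",445,150),("R",495,150)):
    o,d=ray(D,r,c); print(nm,c,r,d[:2]/abs(d[1]),d[2]/abs(d[1]))
o,d1=ray(D,150,470)
u=d1[:2]/abs(d1[1])
for Y in (600,400,300,200,0,-200,-400,-490,-600,-800):
    x,y=o[:2]+u*(o[1]-Y)
    print(Y,round(x),*[np.array(pix(S,[x,y,z]))*1.25 for z in (0,200,400)])
```

```text
L 415 300 [-0.03 -1.  ] -1.1073704870267362
L 475 0 [-0.03 -1.  ] -0.22097231093802372
R 460 300 [-0.16 -1.  ] -1.0645907858973067
R 530 0 [-0.14 -1.  ] -0.20547315808321998
L 445 150 [-0.03 -1.  ] -0.5723408736012441
R 495 150 [-0.14 -1.  ] -0.5490334069023948
600 323 [660.35 228.37] [690.26 147.18] [724.97  46.54]
400 306 [572.23 219.56] [591.88 138.69] [615.02  38.21]
300 298 [528.98 215.34] [543.51 134.89] [560.64  35.02]
200 289 [486.51 211.26] [496.04 131.38] [507.28  32.42]
0 272 [404.51 203.56] [404.68 125.2 ] [404.85  28.75]
-200 256 [327.08 196.49] [319.02 120.07] [309.58  26.86]
-400 239 [254.75 190.06] [239.76 115.92] [222.46  26.47]
-490 231 [223.95 187.38] [206.28 114.36] [186.05  26.72]
-600 222 [187.81 184.28] [167.25 112.68] [143.93  27.34]
-800 205 [126.38 179.12] [101.59 110.25] [74.04 29.26]
```

Run:
```python
from h import *
np.set_printoptions(precision=2,suppress=True)
W=get_image("wrist"); print(W["camera_from_world"],W["mtx"][0][0],W["k1"])
o,_=ray(W,0,0); print(o,"nadir",np.array(pix(W,o-[0,0,500]))*1.25)
for z in (0,-900):
  for c,r in ((225,240),(268,145),(150,95),(370,100),(355,160),(330,60),(400,150)):
    print(z,(c,r),toz(W,r/1.25,c/1.25,z))
S=get_image("scene")
for c,r in ((505,200),(530,215),(505,10),(530,10),(615,10),(720,10)):
    o,d=ray(S,r/1.25,c/1.25); print((c,r),d[:2]/abs(d[0]), "y at x=300:",o[1]+d[1]/abs(d[0])*942)
D=get_image("side")
for nm,P in dict(c1=[300,-340,0],c2=[175,-340,0],c3=[300,235,0],c4=[300,390,0]).items():
    print(nm,np.array(pix(D,P))*1.25,np.array(pix(S,P))*1.25,np.array(pix(W,P))*1.25)
```

```text
[[   0.44   -0.9     0.   -624.71]
 [   0.87    0.43   -0.26   31.16]
 [   0.23    0.11    0.97 -388.66]
 [   0.      0.      0.      1.  ]] 309.40467061085553 -0.03443683296344629
[ 337.44 -530.1   383.95] nadir [401.58 145.17]
0 (225, 240) [ 173.06 -408.37    0.  ]
0 (268, 145) [ 281.06 -414.07    0.  ]
0 (150, 95) [ 275.11 -295.05    0.  ]
0 (370, 100) [ 361.38 -485.36    0.  ]
0 (355, 160) [ 304.98 -495.64    0.  ]
0 (330, 60) [ 376.89 -437.51    0.  ]
0 (400, 150) [ 332.71 -530.73    0.  ]
-900 (225, 240) [-212.25 -123.01 -900.  ]
-900 (268, 145) [ 148.91 -142.07 -900.  ]
-900 (150, 95) [ 129.    255.92 -900.  ]
-900 (370, 100) [ 417.48 -380.47 -900.  ]
-900 (355, 160) [ 228.9  -414.86 -900.  ]
-900 (330, 60) [ 469.37 -220.45 -900.  ]
-900 (400, 150) [ 321.6  -532.19 -900.  ]
(505, 200) [-1.    0.15] y at x=300: 238.20686436732856
(530, 215) [-1.    0.22] y at x=300: 301.6610178957942
(505, 10) [-1.   0.1] y at x=300: 190.09853207136547
(530, 10) [-1.    0.15] y at x=300: 235.99780236824924
(615, 10) [-1.    0.31] y at x=300: 390.59533917370453
(720, 10) [-1.    0.52] y at x=300: 581.4352828801977
c1 [557.51 197.41] [268.5  202.46] [202.67  91.27]
c2 [616.89 208.1 ] [284.26 180.  ] [162.82 209.52]
c3 [524.07 412.03] [501.53 214.35] [-285.03 -135.35]
c4 [506.01 513.03] [567.45 218.  ] [-288.12 -127.73]
```

View pics/w0.png

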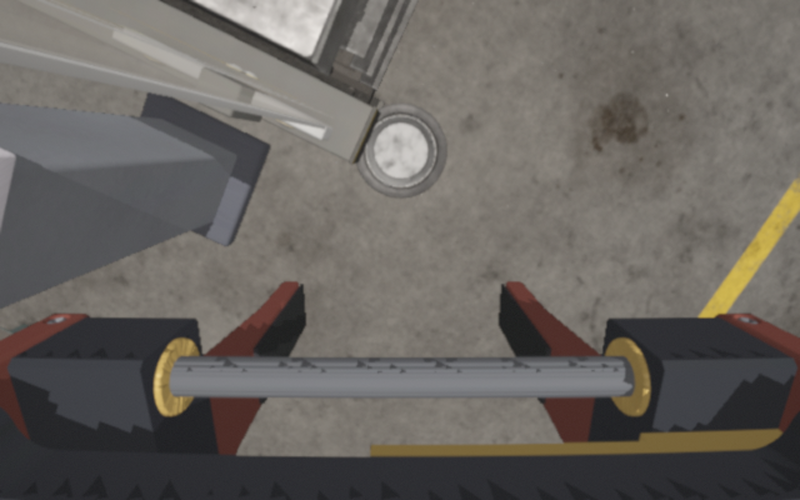

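Request:
move_arm([
  [0, 0, 40, 0.12, 0, 0, 87],
  [0, 0, 80, 0.24, 0, 0, 87],
  [0, 0, 120, 0.36, 0, 0, 87],
  [0, 0, 160, 0.48, 0, 0, 87],
  [0, 0, 160, 0.6, 0, 0, 87],
])

```text
t: 2.57
ee_pos: [275.6, -562.6, 362.9]
orientation: [-2.242, 1.395, 0.395]
ft_force: [0.4, -0.1, 1.0]
width: 86.7
```

Request:
move_arm([
  [0, 0, 0, 0.12, 0, 0, 87],
  [0, 0, 0, 0.24, 0, 0, 87],
  [0, 0, 0, 0.36, 0, 0, 87],
  [0, 0, 0, 0.48, 0, 0, 87],
  [0, 0, 0, 0.48, 0, 0, 87],
])

```text
t: 2.98
ee_pos: [274.2, -561.4, 348.1]
orientation: [-1.83, 1.147, 0.668]
ft_force: [-0.4, 0.1, -2.7]
width: 87.2
```

Run:
```python
from h import *
np.set_printoptions(precision=2,suppress=True)
W=get_image("wrist"); save(W,"w1.png",s=1.25); o,_=ray(W,0,0); print(o,W["camera_from_world"]);print(get_obs()["ee_pos"],get_obs()["qpos"])
```

```text
[ 336.77 -710.27  466.84] [[   0.44   -0.44   -0.78  -96.75]
 [   0.87    0.43    0.24  -99.23]
 [   0.23   -0.79    0.57 -903.67]
 [   0.      0.      0.      1.  ]]
[ 274.63 -561.47  350.09] [-1.27  0.87  0.87  0.38  2.39 -0.01]
```

View pics/w1.png

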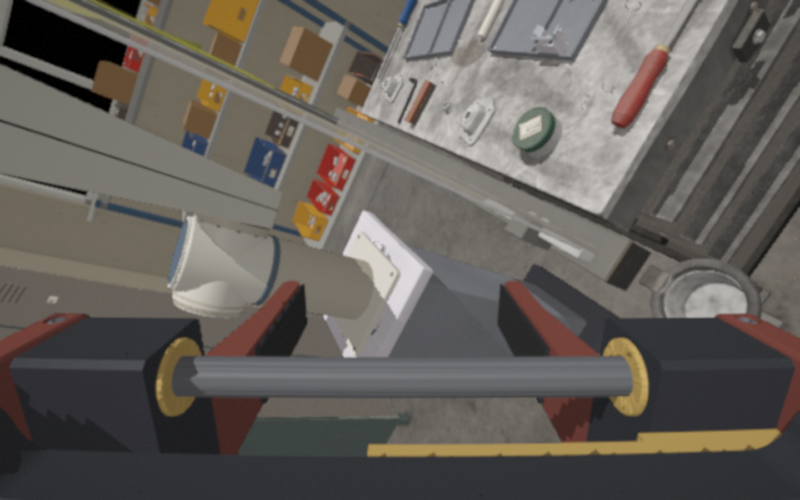

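Run:
```python
from h import *
np.set_printoptions(precision=2,suppress=True)
W=get_image("wrist");S=get_image("scene");D=get_image("side")
for c,r in ((278,190),(275,224),(235,182),(120,90),(120,165),(590,258),(600,225),(520,215),(350,110),(100,2),(250,75),(360,135)):
    o,d=ray(W,r/1.25,c/1.25); print((c,r),d/abs(d[1]), "at y=0,300,490",(o+d/d[1]*710),(o+d/d[1]*1010),(o+d/d[1]*1200))
for c,r in ((640,245),(498,212),(735,0),(665,0),(615,225)):
    o,d=ray(S,r/1.25,c/1.25); print((c,r),d/abs(d[0]),"floor-900",toz(S,r/1.25,c/1.25,-900))
```

```text
(278, 190) [-0.24  1.   -0.3 ] at y=0,300,490 [163.67   0.79 257.86] [ 90.39 300.79 168.13] [ 43.97 490.79 111.3 ]
(275, 224) [-0.34  1.   -0.33] at y=0,300,490 [ 97.76   0.79 238.95] [ -3.38 300.79 141.23] [-67.44 490.79  79.35]
(235, 182) [-0.26  1.   -0.19] at y=0,300,490 [152.74   0.79 332.97] [ 74.84 300.79 274.98] [ 25.5  490.79 238.26]
(120, 90) [-0.15  1.    0.08] at y=0,300,490 [230.73   0.79 524.54] [185.77 300.79 547.5 ] [157.3  490.79 562.04]
(120, 165) [-0.3   1.    0.04] at y=0,300,490 [121.82   0.79 499.07] [ 30.84 300.79 511.27] [-26.77 490.79 518.99]
(590, 258) [-0.07  1.   -1.77] at y=0,300,490 [ 284.58    0.79 -789.17] [  262.38   300.79 -1321.3 ] [  248.32   490.79 -1658.31]
(600, 225) [ 0.08  1.   -1.7 ] at y=0,300,490 [ 394.22    0.79 -733.81] [  418.35   300.79 -1242.55] [  433.63   490.79 -1564.75]
(520, 215) [-0.04  1.   -1.18] at y=0,300,490 [ 312.26    0.79 -367.61] [ 301.76  300.79 -721.62] [ 295.1   490.79 -945.83]
(350, 110) [ 0.02  1.   -0.39] at y=0,300,490 [351.94   0.79 190.55] [358.2  300.79  72.39] [362.17 490.79  -2.45]
(100, 2) [-0.01  1.    0.14] at y=0,300,490 [331.2    0.79 572.39] [328.7  300.79 615.57] [327.11 490.79 642.91]
(250, 75) [-0.01  1.   -0.14] at y=0,300,490 [329.7    0.79 368.69] [326.57 300.79 325.79] [324.58 490.79 298.63]
(360, 135) [-0.03  1.   -0.45] at y=0,300,490 [318.76   0.79 152.12] [311.   300.79  17.71] [306.09 490.79 -67.41]
(640, 245) [-1.    0.51 -0.65] floor-900 [-977.99 1234.04 -900.  ]
(498, 212) [-1.    0.14 -0.58] floor-900 [-1262.38   441.28  -900.  ]
(735, 0) [-1.    0.54 -0.08] floor-900 [-17132.15   9988.39   -900.  ]
(665, 0) [-1.    0.4  -0.09] floor-900 [-15277.44   6768.35   -900.  ]
(615, 225) [-1.    0.43 -0.6 ] floor-900 [-1184.05  1147.72  -900.  ]
```

Run:
```python
from h import *
np.set_printoptions(precision=2,suppress=True)
S=get_image("scene");D=get_image("side");W=get_image("wrist")
a=cv2.resize(S["color"][0:200,60:460,::-1],(600,300),interpolation=2)
b=cv2.resize(D["color"][0:200,360:560,::-1],(300,300),interpolation=2)
c=cv2.resize(W["color"][0:200,100:300,::-1],(300,300),interpolation=2)
cv2.imwrite("pics/d0.png",np.vstack([a,np.hstack([b,c])]))
for P in ([313,-145,10],[280,-145,200],[320,-330,0],[320,-330,200],[320,-490,0],[320,-490,200],[320,-490,400]): print(P,np.array(pix(W,P))*1.25)
```

```text
[313, -145, 10] [451.86 185.92]
[280, -145, 200] [359.21 165.38]
[320, -330, 0] [527.39 222.83]
[320, -330, 200] [431.16 177.16]
[320, -490, 0] [621.77 275.17]
[320, -490, 200] [525.72 231.68]
[320, -490, 400] [322.39 140.85]
```

View pics/d0.png

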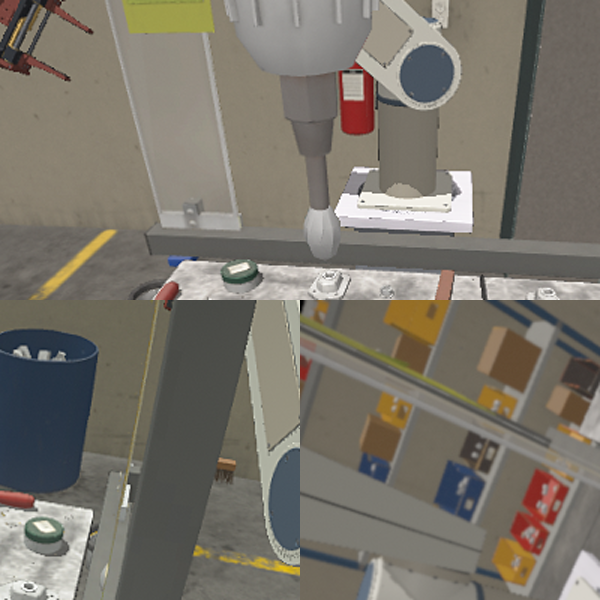

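Request:
move_arm([
  [0, 0, 0, -0.12, 0, 0, 87],
  [0, 0, 0, -0.24, 0, 0, 87],
  [0, 0, 0, -0.36, 0, 0, 87],
  [0, 0, 0, -0.48, 0, 0, 87],
  [0, 0, 0, -0.6, 0, 0, 87],
])

```text
t: 3.75
ee_pos: [275.2, -561.8, 358.7]
orientation: [-2.343, 1.459, 0.315]
ft_force: [0.5, 0.1, 0.5]
width: 86.8
```

Request:
move_arm([
  [0, 0, 0, -0.12, 0, 0, 87],
  [0, 0, 0, -0.24, 0, 0, 87],
  [0, 0, 0, -0.36, 0, 0, 87],
  [0, 0, 0, -0.48, 0, 0, 87],
  [0, 0, 0, -0.48, 0, 0, 87],
])

```text
t: 4.17
ee_pos: [275.1, -557.4, 359.1]
orientation: [2.633, -1.637, 0.043]
ft_force: [-0.5, -0.1, 0.4]
width: 87.2
```

Request:
move_arm([
  [-17, 35, 0, 0, 0, 0.12, 87],
  [-34, 70, 0, 0, 0, 0.24, 87],
  [-51, 105, 0, 0, 0, 0.36, 87],
  [-68, 140, 0, 0, 0, 0.48, 87],
  [-85, 175, 0, 0, 0, 0.6, 87],
])

```text
t: 4.58
ee_pos: [189.6, -384.8, 357.0]
orientation: [3.014, -0.784, 0.05]
ft_force: [-2.2, 0.3, -0.1]
width: 87.3
```

Run:
```python
from h import *
np.set_printoptions(precision=3,suppress=True)
o=get_obs();print(o["ee_pos"],o["orientation"],o["qpos"])
```

```text
[ 189.57  -384.76   356.972] [ 3.014 -0.784  0.05 ] [-1.147 -0.074  1.863  0.008  1.312 -0.64 ]
```

Request:
move_arm([
  [-10, 20, 0, 0, 0, 0.12, 87],
  [-21, 42, 0, 0, 0, 0.24, 87],
  [-30, 60, 0, 0, 0, 0.36, 87],
  [-30, 60, 0, 0, 0, 0.48, 87],
  [-30, 60, 0, 0, 0, 0.6, 87],
])

```text
t: 5.0
ee_pos: [159.9, -325.7, 357.7]
orientation: [3.12, 0.142, 0.061]
ft_force: [0.6, -0.1, 0.2]
width: 87.2
```

Request:
move_arm([
  [0, 0, 0, 0, 0, 0.12, 87],
  [14, 8, 0, 0, 0, 0.24, 87],
  [40, 24, 0, 0, 0, 0.36, 87],
  [64, 41, 0, 0, 0, 0.48, 87],
  [88, 65, 0, 0, 0, 0.48, 87],
])

```text
t: 5.42
ee_pos: [249.3, -261.5, 357.5]
orientation: [3.006, 0.881, 0.065]
ft_force: [0.2, -0.2, 0.2]
width: 87.0
```

Run:
```python
from h import *
np.set_printoptions(precision=3,suppress=True)
o=get_obs();print(o["ee_pos"],o["orientation"],o["qpos"],o["ft_force"])
```

```text
[ 249.345 -261.507  357.467] [3.006 0.881 0.065] [-0.874 -0.192  1.961  0.036  1.349 -1.452] [ 0.158 -0.217  0.188]
```

```bash
cat >> h.py <<'E'
from scipy.spatial.transform import Rotation as Ro
def turn(phi_deg):
    "rotvec about world axes from measured pose to tool-down with jaw direction phi"
    o=get_obs(); T=Ro.from_euler("z",phi_deg,degrees=True)*Ro.from_matrix(np.diag([1.,-1,-1]))
    c=Ro.from_rotvec(o["orientation"])
    return np.round((T*c.inv()).as_rotvec(),3), np.round(o["ee_pos"],1), "j6",round(o["qpos"][5],2)
E
python3 -c "
from h import *
print(turn(90))"
```

```text
(array([-0.024,  0.037,  1.001]), array([ 249.3, -261.5,  357.5]), 'j6', np.float64(-1.45))
```

Request:
move_arm([
  [25, 30, 0, 0, 0, 0.12, 87],
  [45, 65, 0, 0, 0, 0.24, 87],
  [60, 100, 0, 0, 0, 0.36, 87],
  [75, 135, 0, 0, 0, 0.48, 87],
  [95, 170, 10, 0, 0, 0.6, 87],
])

```text
t: 5.83
ee_pos: [342.4, -89.1, 366.2]
orientation: [-2.612, -1.732, -0.063]
ft_force: [0.3, -0.4, -0.4]
width: 87.2
```

```bash
python3 -c "
from h import *
print(turn(90))"
```

```text
(array([-0.033,  0.024,  0.4  ]), array([342.4, -89.1, 366.2]), 'j6', np.float64(-1.5))
```

Request:
move_arm([
  [20, 20, 10, -0.01, 0.01, 0.1, 87],
  [40, 40, 20, -0.016, 0.012, 0.2, 87],
  [60, 60, 30, -0.025, 0.018, 0.3, 87],
  [78, 80, 40, -0.033, 0.024, 0.4, 87],
  [78, 80, 40, -0.033, 0.024, 0.4, 87],
])

```text
t: 6.25
ee_pos: [424.6, -8.4, 408.9]
orientation: [2.216, 2.222, 0.007]
ft_force: [-0.8, 0.4, -0.6]
width: 87.1
```

```bash
cat > m.py <<'E'
from h import *
np.set_printoptions(precision=1,suppress=True)
print(turn(90))
W=get_image("wrist"); save(W,"w2.png",s=1.25); print(ray(W,0,0)[0])
for k,z in Z.items():
    for m in mark_of(W,k)[:2]: print(k,round(m["p"],2),np.array(m["location"])*1.25,toz(W,*m["location"],z))
E
python3 m.py
```

```text
(array([-0.,  0., -0.]), array([424.6,  -8.4, 408.9]), 'j6', np.float64(-1.62))
[354.5  -8.2 596.7]
long_cover_center 0.74 [203.4 338.5] [ 442.3 -103.6   14. ]
short_cover_center 0.84 [214.2 588.5] [456.9 278.3  16.5]
stone_center 0.97 [202.5 475.1] [440.7 104.1  11. ]
paste_tin_center 0.83 [203.2 228.9] [ 441.6 -269.3   18.5]
clip_tray_casting_bay 0.78 [318.6 339.9] [ 637.5 -110.5    4. ]
clip_tray_clip 0.17 [203.  333.9] [ 443.3 -112.3    4. ]
plain_tray_casting_bay 0.95 [307.8 552. ] [617.1 243.4   4. ]
plain_tray_small_bay 0.6 [309.9 491.4] [620.9 142.    4. ]
plain_tray_small_bay 0.35 [211.9 407.5] [456.8   1.3   4. ]
flange_nut_center 0.43 [209.4 408.1] [452.4   2.1   7. ]
hex_key_center 0.83 [198.6 526.9] [435.2 185.    4.5]
```

View pics/w2.png

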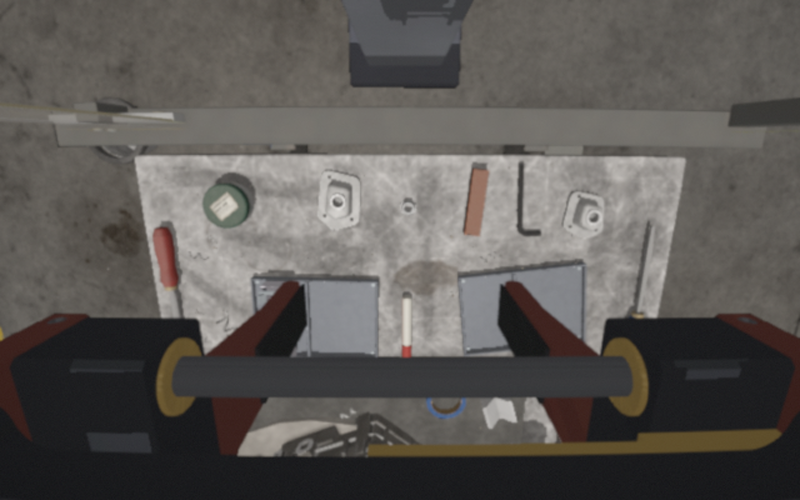

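```bash
cat >> h.py <<'E'
def ortho(im,cx,cy,z,half,n=260):
    "rows: x down-> increasing x; cols: increasing y. n px over 2*half mm, ticks each 10/20 mm"
    g=(np.arange(n)+.5)/n*2*half-half
    X,Y=np.meshgrid(cx+g,cy+g,indexing="ij")
    M=np.array(im["camera_from_world"]);P=np.stack([X,Y,np.full_like(X,z)],-1)@M[:3,:3].T+M[:3,3]
    q=np.stack([P[...,0],-P[...,1]],-1)/-P[...,2:]; q=q*(1+im["k1"]*(q**2).sum(-1,keepdims=True));K=np.array(im["mtx"])
    o=cv2.remap(im["color"][:,:,::-1].copy(),(K[0,0]*q[...,0]+K[0,2]).astype("float32"),(K[1,1]*q[...,1]+K[1,2]).astype("float32"),cv2.INTER_CUBIC)
    o[n//2,::6]=(0,0,255);o[::6,n//2]=(0,0,255);o[0]=o[:,0]=255
    return o
E
python3 - <<'E'
from h import *
W=get_image("wrist");D=get_image("side")
r1=[ortho(W,442,-102,7,65),ortho(W,458,278,7,65),ortho(W,441,104,22,65)]
r2=[ortho(W,620,190,14,130),ortho(D,640,-150,14,130),ortho(D,620,190,14,130)]
cv2.imwrite("pics/o1.png",np.vstack([np.hstack(r1),np.hstack(r2)]))
E
```

```text
(no output)
```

View pics/o1.png

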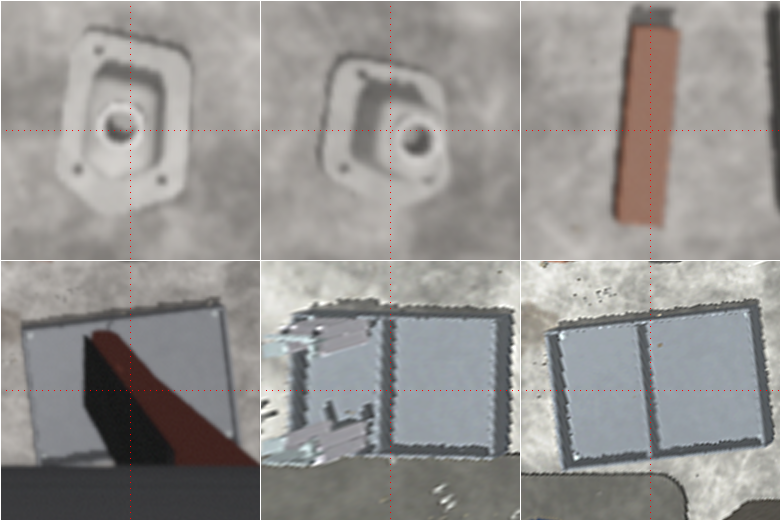

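Request:
move_arm([
  [3, -30, -40, 0, 0, -0.05, 87],
  [6, -60, -80, 0, 0, -0.1, 87],
  [9, -85, -120, 0, 0, -0.148, 87],
  [12, -95, -160, 0, 0, -0.148, 87],
  [13, -95, -200, 0, 0, -0.148, 87],
])

```text
t: 7.32
ee_pos: [434.1, -105.8, 223.5]
orientation: [2.385, 2.039, 0.003]
ft_force: [1.0, 0.4, 0.5]
width: 87.0
```

Request:
move_arm([
  [0, 0, -40, 0, 0, 0, 87],
  [0, 0, -70, 0, 0, 0, 87],
  [0, 0, -70, 0, 0, 0, 87],
])

```text
t: 7.57
ee_pos: [429.1, -103.0, 149.3]
orientation: [-2.381, -2.038, 0.008]
ft_force: [-1.0, 0.0, 0.0]
width: 86.8
```

```bash
cat > near.py <<'E'
import sys
from h import *
np.set_printoptions(precision=1,suppress=True)
k=sys.argv[1]; print(turn(float(sys.argv[2])))
for n in ("wrist","wrist","side"):
    W=get_image(n)
    for m in mark_of(W,k)[:2]: print(n,round(m["p"],2),toz(W,*m["location"],Z[k]))
    if n=="wrist":w=W
o=get_obs()["ee_pos"]
if len(sys.argv)>3:
    z=float(sys.argv[3]);c=[float(v) for v in sys.argv[4:6]];h=float(sys.argv[6])
    cv2.imwrite("pics/%s"%sys.argv[7],ortho(w,*c,z,h,500))
E
python3 near.py long_cover_center 81.5 7 438 -103 60 n1.png
```

```text
(array([-0., -0.,  0.]), array([ 429.1, -103. ,  149.3]), 'j6', np.float64(-1.68))
wrist 0.9 [ 439.9 -105.2   14. ]
wrist 0.94 [ 441.1 -102.8   14. ]
wrist 0.56 [439.1 104.2  14. ]
side 0.79 [ 440.4 -105.7   14. ]
```

View pics/n1.png

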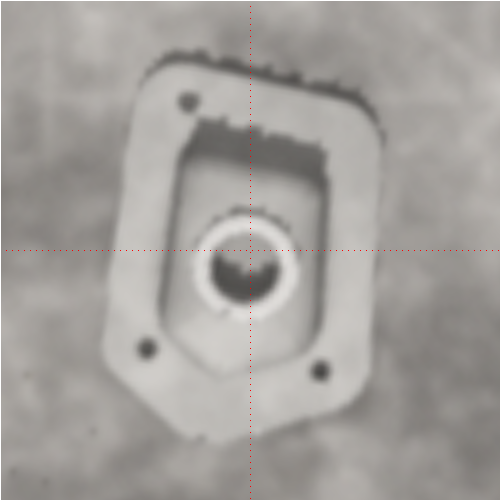

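Request:
move_arm([
  [8, 0, -40, 0, 0, 0, 87],
  [8, 0, -80, 0, 0, 0, 87],
  [8, 0, -110, 0, 0, 0, 87],
  [8, 0, -110, 0, 0, 0, 87],
])

```text
t: 8.2
ee_pos: [439.1, -103.1, 41.4]
orientation: [-2.383, -2.042, 0.004]
ft_force: [-2.1, -0.5, 0.5]
width: 87.1
```

Request:
move_arm([
  [0, 0, 0, 0, 0, 0, 87],
])

```text
t: 8.28
ee_pos: [441.3, -103.7, 44.6]
orientation: [-2.385, -2.044, 0.0]
ft_force: [-0.5, 0.5, -0.4]
width: 87.1
```

Request:
move_arm([
  [-2, 0, -20, 0, 0, 0, 87],
  [-3, 0, -33, 0, 0, 0, 87],
  [-3, 0, -33, 0, 0, 0, 87],
  [-3, 0, -33, 0, 0, 0, 87],
])

```text
t: 8.62
ee_pos: [439.8, -104.2, 13.3]
orientation: [2.383, 2.042, 0.003]
ft_force: [0.2, -0.0, -0.2]
width: 86.9
```

```bash
python3 -c "
from h import *
for i in range(3):
  print(turn(81.5)); get_image('wrist')"
```

```text
(array([0.001, 0.004, 0.006]), array([ 439.8, -104.2,   13.3]), 'j6', np.float64(-1.68))
(array([0.001, 0.005, 0.005]), array([ 440.1, -104.3,   13.4]), 'j6', np.float64(-1.68))
(array([0.001, 0.005, 0.006]), array([ 440.1, -104.3,   13.3]), 'j6', np.float64(-1.68))
```

Request:
move_arm([
  [-2, 0, -3.5, 0, 0, 0, 87],
  [-2, 0, -3.5, 0, 0, 0, 30],
  [-2, 0, -3.5, 0, 0, 0, 30],
  [-2, 0, -3.5, 0, 0, 0, 30],
  [-2, 0, -3.5, 0, 0, 0, 30],
])

```text
t: 9.18
ee_pos: [436.4, -103.8, 7.8]
orientation: [2.385, 2.043, 0.001]
ft_force: [0.3, 0.6, 0.4]
width: 63.8
```

Request:
move_arm([
  [0, 0, 0, 0, 0, 0, 30],
  [0, 0, 0, 0, 0, 0, 30],
  [0, 0, 0, 0, 0, 0, 30],
  [0, 0, 0, 0, 0, 0, 30],
])

```text
t: 9.52
ee_pos: [436.3, -103.8, 7.8]
orientation: [2.385, 2.043, 0.001]
ft_force: [0.8, -0.1, 0.7]
width: 37.1
```

Request:
move_arm([
  [0, 0, 0, 0, 0, 0, 30],
  [0, 0, 0, 0, 0, 0, 30],
  [0, 0, 0, 0, 0, 0, 30],
])

```text
t: 9.77
ee_pos: [436.3, -103.9, 7.8]
orientation: [2.385, 2.043, 0.001]
ft_force: [-0.0, 0.2, 0.5]
width: 29.6
```

Request:
move_arm([
  [0, 0, 20, 0, 0, 0, 30],
  [0, 0, 45, 0, 0, 0, 30],
  [0, 0, 70, 0, 0, 0, 30],
  [0, 0, 70, 0, 0, 0, 30],
  [0, 0, 70, 0, 0, 0, 30],
])

```text
t: 10.18
ee_pos: [437.4, -104.1, 78.8]
orientation: [2.383, 2.042, 0.004]
ft_force: [-0.1, 0.2, -0.3]
width: 29.9
```

Run:
```python
from h import *
W=get_image("wrist");D=get_image("side")
a=cv2.resize(W["color"][:,:,::-1],(400,250));a=cv2.resize(W["color"][100:400,170:470,::-1],(400,400))
c,r=map(int,pix(D,[437,-104,40]))
b=cv2.resize(D["color"][r-60:r+60,c-60:c+60,::-1],(400,400),interpolation=2)
cv2.imwrite("pics/g1.png",np.hstack([a,b]))
```

```text
(no output)
```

View pics/g1.png

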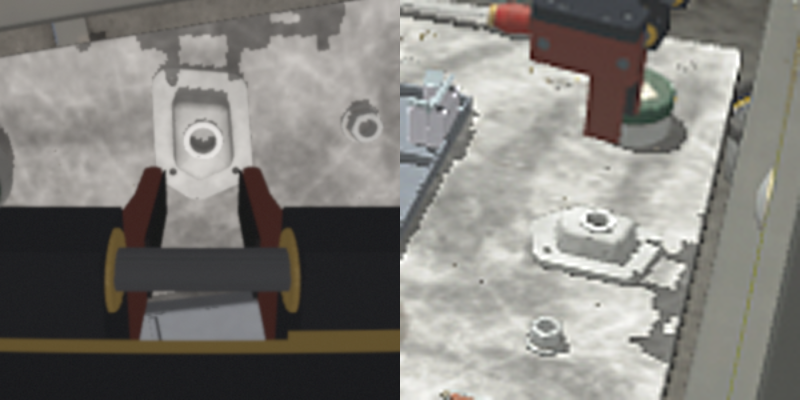

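Run:
```python
from h import *
W=get_image("wrist");D=get_image("side")
o=get_obs();p=o["ee_pos"];print(p)
c,r=map(int,pix(D,[437,-104,40]))
def wc(P): u=pix(W,P);return (u[0]-170)*400/300,(u[1]-100)*400/300
def sc(P): u=pix(D,P);return 400+(u[0]-c+60)*400/120,(u[1]-r+60)*400/120
for n,P in dict(tcp=p,tipL=p+[2,15,0],tipR=p-[2,15,0],cover=[437,-104,28],below=[437,-104,0]).items(): print(n,wc(P),sc(P))
```

```text
[ 435.45926642 -103.59188459   76.7649902 ]
tcp (np.float64(200.96428160989893), np.float64(168.76079275809545)) (np.float64(608.8333103647865), np.float64(157.2474129598991))
tipL (np.float64(232.17972596986138), np.float64(168.16198263500573)) (np.float64(601.6742239576283), np.float64(168.93284395184781))
tipR (np.float64(169.7802079207072), np.float64(169.343807411064)) (np.float64(615.8316515699858), np.float64(145.8185687320769))
cover (np.float64(200.94307767436484), np.float64(143.24344504257965)) (np.float64(599.4173591756286), np.float64(216.1157737944518))
below (np.float64(201.07882014784778), np.float64(131.2591877194908)) (np.float64(595.4030717239797), np.float64(248.90562466445147))
```

Request:
move_arm([
  [1, 0, 0, 0, 0, 0, 87],
  [1, 0, -20, 0, 0, 0, 87],
  [1, 0, -40, 0, 0, 0, 87],
  [1, 0, -55, 0, 0, 0, 87],
  [1, 0, -65, 0, 0, 0, 87],
])

```text
t: 10.8
ee_pos: [436.2, -103.5, 10.8]
orientation: [-2.385, -2.043, 0.002]
ft_force: [-1.1, 0.1, -0.4]
width: 59.8
```

Request:
move_arm([
  [0, 0, -2, 0, 0, 0, 87],
  [0, 0, -4, 0, 0, 0, 87],
  [0, 0, -6, 0, 0, 0, 87],
  [0, 0, -6, 0, 0, 0, 87],
])

```text
t: 11.13
ee_pos: [437.7, -103.9, 7.0]
orientation: [2.384, 2.043, 0.001]
ft_force: [0.2, 0.3, -0.7]
width: 85.7
```

Request:
move_arm([
  [0, 0, -2, 0, 0, 0, 87],
  [0, 0, -4, 0, 0, 0, 87],
  [0, 0, -4, 0, 0, 0, 87],
])

```text
t: 11.38
ee_pos: [437.5, -103.9, 2.9]
orientation: [2.384, 2.043, 0.001]
ft_force: [0.1, -0.1, 0.4]
width: 86.8
```

Request:
move_arm([
  [0, 0, -2, 0, 0, 0, 87],
  [0, 0, -4, 0, 0, 0, 87],
  [0, 0, -6, 0, 0, 0, 87],
  [0, 0, -6, 0, 0, 0, 87],
])

```text
t: 11.72
ee_pos: [437.1, -103.8, -3.6]
orientation: [2.385, 2.044, 0.0]
ft_force: [-0.3, -0.2, -0.1]
width: 87.2
```

Request:
move_arm([
  [0, 0, -2, 0, 0, 0, 87],
  [0, 0, -4, 0, 0, 0, 87],
  [0, 0, -6, 0, 0, 0, 87],
  [0, 0, -6, 0, 0, 0, 87],
])

```text
t: 12.05
ee_pos: [437.1, -103.8, -9.6]
orientation: [2.385, 2.044, 0.0]
ft_force: [-0.2, 0.2, 0.9]
width: 87.4
```

Request:
move_arm([
  [0, 0, -2, 0, 0, 0, 87],
  [0, 0, -4, 0, 0, 0, 87],
  [0, 0, -4, 0, 0, 0, 87],
])

```text
t: 12.3
ee_pos: [437.2, -103.8, -13.5]
orientation: [2.385, 2.044, 0.001]
ft_force: [-1.2, -1.5, -0.4]
width: 87.0
```

The tips are really about 24 mm above the reported TCP, since there is no contact at z = -13.5. Closing here puts them on the dome.

Request:
move_arm([
  [0, 0, 0, 0, 0, 0, 30],
  [0, 0, 0, 0, 0, 0, 30],
  [0, 0, 0, 0, 0, 0, 30],
  [0, 0, 0, 0, 0, 0, 30],
  [0, 0, 0, 0, 0, 0, 30],
])

```text
t: 12.72
ee_pos: [437.4, -103.9, -13.1]
orientation: [2.385, 2.043, 0.001]
ft_force: [-0.6, -0.4, 0.4]
width: 57.1
```

Request:
move_arm([
  [0, 0, 0, 0, 0, 0, 30],
  [0, 0, 0, 0, 0, 0, 30],
  [0, 0, 0, 0, 0, 0, 30],
  [0, 0, 0, 0, 0, 0, 30],
])

```text
t: 13.05
ee_pos: [437.4, -103.9, -13.2]
orientation: [2.385, 2.043, 0.001]
ft_force: [0.2, -0.8, -0.3]
width: 35.8
```

Request:
move_arm([
  [0, 0, 0, 0, 0, 0, 30],
  [0, 0, 0, 0, 0, 0, 30],
  [0, 0, 0, 0, 0, 0, 30],
])

```text
t: 13.3
ee_pos: [437.4, -103.8, -13.2]
orientation: [2.385, 2.043, 0.001]
ft_force: [-0.1, -1.0, -0.8]
width: 35.5
```

Request:
move_arm([
  [0, 0, 0, 0, 0, 0, 48],
  [0, 0, 0, 0, 0, 0, 48],
  [0, 0, -2, 0, 0, 0, 48],
  [0, 0, -4, 0, 0, 0, 48],
  [0, 0, -4, 0, 0, 0, 48],
])

```text
t: 13.72
ee_pos: [437.1, -103.8, -17.6]
orientation: [2.385, 2.044, 0.001]
ft_force: [-0.3, -0.3, -0.3]
width: 47.8
```

Request:
move_arm([
  [0, 0, -1, 0, 0, 0, 48],
  [0, 0, -2, 0, 0, 0, 48],
  [0, 0, -3, 0, 0, 0, 48],
  [0, 0, -3, 0, 0, 0, 48],
])

```text
t: 14.05
ee_pos: [437.4, -103.9, -19.6]
orientation: [2.385, 2.043, 0.001]
ft_force: [-1.7, 1.0, 12.1]
width: 47.9
```

Request:
move_arm([
  [0, 0, -1, 0, 0, 0, 48],
  [0, 0, -2, 0, 0, 0, 48],
  [0, 0, -2, 0, 0, 0, 48],
])

```text
t: 14.3
ee_pos: [437.5, -103.9, -19.8]
orientation: [2.384, 2.043, 0.001]
ft_force: [-8.4, 2.5, 44.3]
width: 47.7
```

Contact with the flange top (7 mm) at TCP -19.5, so the tip offset is about 26.5 mm.

Request:
move_arm([
  [0, 0, 4.5, 0, 0, 0, 48],
  [0, 0, 4.5, 0, 0, 0, 30],
  [0, 0, 4.5, 0, 0, 0, 30],
  [0, 0, 4.5, 0, 0, 0, 30],
  [0, 0, 4.5, 0, 0, 0, 30],
])

```text
t: 14.72
ee_pos: [437.7, -104.0, -17.6]
orientation: [2.384, 2.043, 0.001]
ft_force: [-2.2, -0.3, 10.5]
width: 37.4
```

Request:
move_arm([
  [0, 0, 0, 0, 0, 0, 30],
  [0, 0, 0, 0, 0, 0, 30],
  [0, 0, 0, 0, 0, 0, 30],
])

```text
t: 14.97
ee_pos: [437.7, -104.0, -17.6]
orientation: [2.384, 2.043, 0.001]
ft_force: [-0.5, 0.2, 10.7]
width: 37.1
```

Request:
move_arm([
  [0, 0, 10, 0, 0, 0, 30],
  [0, 0, 25, 0, 0, 0, 30],
  [0, 0, 45, 0, 0, 0, 30],
  [0, 0, 60, 0, 0, 0, 30],
  [0, 0, 60, 0, 0, 0, 30],
])

```text
t: 15.38
ee_pos: [438.7, -104.2, 44.4]
orientation: [2.383, 2.042, 0.004]
ft_force: [0.8, 0.3, -2.8]
width: 37.2
```

Run:
```python
from h import *
np.set_printoptions(precision=1,suppress=True)
print(turn(90))
for n in ("wrist","side"):
    W=get_image(n)
    for k in ("long_cover_center","clip_tray_casting_bay","clip_tray_clip"):
        for m in mark_of(W,k)[:2]: print(n,k,round(m["p"],2),toz(W,*m["location"],Z[k]),toz(W,*m["location"],70))
```

```text
(array([0. , 0. , 0.2]), array([ 438.7, -104.2,   44.4]), 'j6', np.float64(-1.68))
wrist long_cover_center 0.79 [ 472.4 -109.7   14. ] [ 446.  -105.3   70. ]
side long_cover_center 0.93 [ 443.7 -184.4   14. ] [ 434.3 -101.6   70. ]
side clip_tray_casting_bay 0.61 [ 631.5 -103.     4. ] [601.4 -15.2  70. ]
side clip_tray_clip 0.77 [ 639.2 -212.     4. ] [ 608.4 -113.1   70. ]
```

Run:
```python
from h import *
np.set_printoptions(precision=1,suppress=True)
# rebuild w2 camera: take calibration of wrist by relative pose
W=get_image("wrist"); o=get_obs()
def T(p,rv): A=np.eye(4);A[:3,:3]=Ro.from_rotvec(rv).as_matrix();A[:3,3]=p;return A
X=np.array(W["camera_from_world"])@T(o["ee_pos"],o["orientation"])
W2=dict(W);W2["camera_from_world"]=X@np.linalg.inv(T([424.6,-8.4,408.9],[2.216,2.222,0.007]))
for c,r in ((254,278),(308,280),(378,279),(380,355),(459,275),(583,263),(512,270)): print((c,r),toz(W2,r/1.25,c/1.25,14))
np.save("X.npy",X)
```

```text
(254, 278) [ 562.5 -244.2   14. ]
(308, 280) [ 565.4 -157.4   14. ]
(378, 279) [563.2 -45.3  14. ]
(380, 355) [699.4 -43.7  14. ]
(459, 275) [556.   83.7  14. ]
(583, 263) [535.5 280.5  14. ]
(512, 270) [547.4 167.7  14. ]
```

Request:
move_arm([
  [39, 0, 0, 0, 0, 0.05, 30],
  [79, 0, 0, 0, 0, 0.1, 30],
  [119, 1, 0, 0, 0, 0.15, 30],
  [159, 2, 0, 0, 0, 0.15, 30],
  [197, 2, 0, 0, 0, 0.15, 30],
])

```text
t: 16.25
ee_pos: [636.1, -101.5, 41.8]
orientation: [2.225, 2.217, 0.001]
ft_force: [0.5, -0.5, -1.6]
width: 37.1
```

Request:
move_arm([
  [0, 0, -15, 0, 0, 0, 30],
  [0, 0, -35, 0, 0, 0, 30],
  [0, 0, -48, 0, 0, 0, 30],
  [0, 0, -54, 0, 0, 0, 30],
  [0, 0, -54, 0, 0, 0, 30],
])

```text
t: 16.67
ee_pos: [632.8, -101.7, -13.1]
orientation: [-2.225, -2.216, 0.002]
ft_force: [0.3, 0.3, -2.3]
width: 37.2
```

Request:
move_arm([
  [0, 0, -1.5, 0, 0, 0, 30],
  [0, 0, -1.5, 0, 0, 0, 60],
  [0, 0, -1.5, 0, 0, 0, 60],
  [0, 0, -1.5, 0, 0, 0, 60],
  [0, 0, -1.5, 0, 0, 0, 60],
])

```text
t: 17.08
ee_pos: [634.6, -101.9, -12.7]
orientation: [2.225, 2.216, 0.002]
ft_force: [-0.4, -0.7, -0.4]
width: 58.6
```

Request:
move_arm([
  [0, 0, 20, 0, 0, 0, 70],
  [0, 0, 60, 0, 0, 0, 87],
  [0, 0, 100, 0, 0, 0, 87],
  [0, 0, 140, 0, 0, 0, 87],
  [0, 0, 180, 0, 0, 0, 87],
])

```text
t: 17.5
ee_pos: [634.0, -101.8, 168.9]
orientation: [2.225, 2.216, 0.001]
ft_force: [0.8, -0.6, -0.1]
width: 86.1
```

Request:
move_arm([
  [-30, -25, 20, 0, 0, 0, 87],
  [-60, -50, 40, 0, 0, 0, 87],
  [-80, -75, 60, 0, 0, 0, 87],
  [-80, -95, 60, 0, 0, 0, 87],
  [-80, -95, 60, 0, 0, 0, 87],
])

```text
t: 17.92
ee_pos: [554.3, -200.3, 229.3]
orientation: [2.225, 2.21, 0.003]
ft_force: [0.5, 0.6, 0.1]
width: 87.1
```

Run:
```python
from h import *
np.set_printoptions(precision=1,suppress=True)
print(turn(90))
for n in ("side","wrist"):
    W=get_image(n)
    for k,z in (("long_cover_center",18),("clip_tray_casting_bay",4),("clip_tray_clip",4),("paste_tin_center",18.5)):
        for m in mark_of(W,k)[:2]: print(n,k,round(m["p"],2),toz(W,*m["location"],z))
a=ortho(W,636,-200,43,75,400);b=ortho(W,636,-145,14,125,400)
cv2.imwrite("pics/k1.png",np.hstack([a,b]))
```

```text
(array([0., 0., 0.]), array([ 554.3, -200.3,  229.3]), 'j6', np.float64(-1.93))
side long_cover_center 0.84 [634.5 -95.3  18. ]
side clip_tray_casting_bay 0.81 [ 641.3 -117.2    4. ]
side clip_tray_casting_bay 0.42 [609.  244.6   4. ]
side clip_tray_clip 0.91 [ 638.2 -203.8    4. ]
side paste_tin_center 0.75 [ 451.1 -270.7   18.5]
side paste_tin_center 0.44 [431.6 209.3  18.5]
wrist long_cover_center 0.68 [ 632.6 -102.9   18. ]
wrist clip_tray_casting_bay 0.32 [438.  184.4   4. ]
wrist clip_tray_clip 0.79 [ 634.3 -211.1    4. ]
wrist paste_tin_center 0.61 [ 442.1 -270.1   18.5]
wrist paste_tin_center 0.46 [441.4  97.6  18.5]
```

View pics/k1.png

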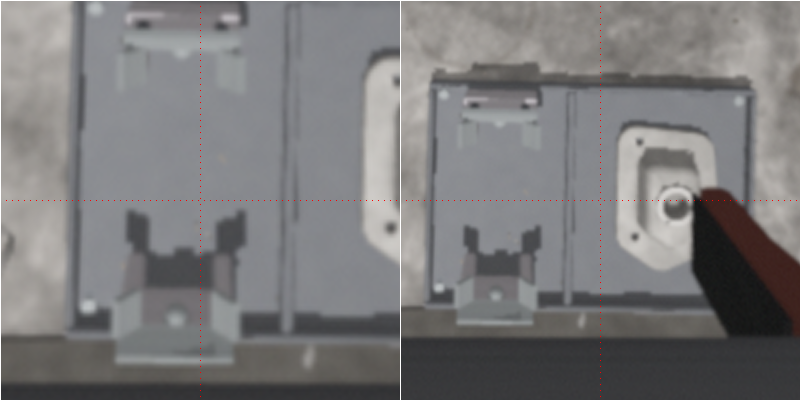

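Request:
move_arm([
  [35, -2, 0, 0, 0, 0, 87],
  [70, -4, 0, 0, 0, 0, 87],
  [110, -6, 0, 0, 0, 0, 87],
  [145, -6, 0, 0, 0, 0, 87],
  [145, -6, 0, 0, 0, 0, 87],
])

```text
t: 18.83
ee_pos: [704.6, -202.1, 225.6]
orientation: [2.222, 2.217, 0.004]
ft_force: [-2.1, 0.2, 0.8]
width: 86.8
```

Run:
```python
from h import *
np.set_printoptions(precision=1,suppress=True)
print(turn(90))
W=get_image("wrist");print(ray(W,0,0)[0])
for k,z in (("long_cover_center",18),("clip_tray_casting_bay",4),("clip_tray_clip",4)):
    for m in mark_of(W,k)[:2]: print(k,round(m["p"],2),toz(W,*m["location"],z))
a=ortho(W,635,-206,43,80,400);b=ortho(W,635,-206,14,80,400)
cv2.imwrite("pics/k2.png",np.hstack([a,b]))
```

```text
(array([0., 0., 0.]), array([ 704.6, -202.1,  225.6]), 'j6', np.float64(-1.86))
[ 634.7 -201.3  413.5]
long_cover_center 0.63 [ 638.2 -103.    18. ]
clip_tray_clip 0.84 [ 637.2 -208.2    4. ]
```

View pics/k2.png

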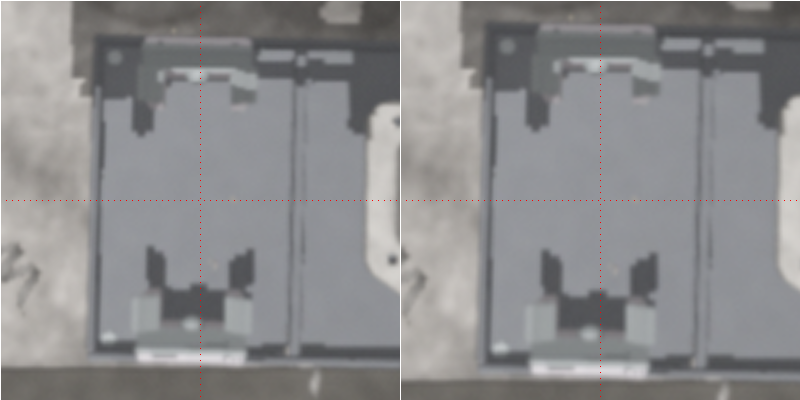

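Request:
move_arm([
  [-38, -10, 0, 0, 0, 0, 87],
  [-77, -20, 0, 0, 0, 0, 87],
  [-116, -30, 0, 0, 0, 0, 87],
  [-155, -40, 0, 0, 0, 0, 87],
  [-194, -50, -20, 0, 0, 0, 87],
])

```text
t: 19.45
ee_pos: [506.8, -253.0, 211.5]
orientation: [2.221, 2.212, 0.004]
ft_force: [0.7, -0.5, -0.2]
width: 86.9
```

Request:
move_arm([
  [-30, -8, -20, 0, 0, 0, 87],
  [-68, -17, -40, 0, 0, 0, 87],
  [-68, -17, -75, 0, 0, 0, 87],
  [-68, -17, -75, 0, 0, 0, 87],
])

```text
t: 19.78
ee_pos: [434.1, -267.1, 129.5]
orientation: [-2.224, -2.209, 0.002]
ft_force: [-1.6, 1.3, 0.6]
width: 87.0
```

Run:
```python
from h import *
np.set_printoptions(precision=1,suppress=True)
print(turn(90))
W=get_image("wrist");print(ray(W,0,0)[0])
for m in mark_of(W,"paste_tin_center")[:2]: print(round(m["p"],2),toz(W,*m["location"],18.5))
for m in recognise(W,"paste_tin_center")[:2]:
    c,r,w,h=m["bbox"]; print(m["p"],m["bbox"],[toz(W,a,b,z) for a,b,z in ((r,c-w/2,30),(r,c+w/2,30),(r+h/2,c,30),(r-h/2,c,20))])
```

```text
(array([-0., -0.,  0.]), array([ 434.1, -267.1,  129.5]), 'j6', np.float64(-2.14))
[ 366.1 -266.8  318. ]
0.73 [ 439.9 -270.4   18.5]
0.89 [318.8, 199.6, 70.6, 71.4] [array([ 441.4, -302.7,   30. ]), array([ 441.9, -234.8,   30. ]), array([ 478.3, -269. ,   30. ]), array([ 408.6, -268.5,   20. ])]
```

Request:
move_arm([
  [5, -1, -35, 0, 0, 0, 87],
  [9, -2, -70, 0, 0, 0, 87],
  [9, -2, -105, 0, 0, 0, 87],
  [9, -2, -130, 0, 0, 0, 87],
  [9, -2, -145, 0, 0, 0, 87],
])

```text
t: 20.35
ee_pos: [450.7, -271.0, -12.6]
orientation: [2.223, 2.217, 0.001]
ft_force: [-0.4, 0.6, -0.0]
width: 87.3
```

Request:
move_arm([
  [0, 0, 0, 0, 0, 0, 55],
  [0, 0, 0, 0, 0, 0, 55],
  [0, 0, 0, 0, 0, 0, 55],
  [0, 0, 0, 0, 0, 0, 55],
  [0, 0, 0, 0, 0, 0, 55],
])

```text
t: 20.77
ee_pos: [451.0, -271.8, -9.8]
orientation: [2.222, 2.214, 0.003]
ft_force: [2.7, 2.9, 6.5]
width: 64.7
```

Request:
move_arm([
  [0, 0, 0, 0, 0, 0, 55],
  [0, 0, 0, 0, 0, 0, 55],
  [0, 0, 0, 0, 0, 0, 55],
])

```text
t: 21.02
ee_pos: [451.0, -271.8, -9.9]
orientation: [2.222, 2.214, 0.003]
ft_force: [1.8, 4.0, 7.3]
width: 65.0
```

Request:
move_arm([
  [0, 0, 0, 0, 0, 0, 87],
  [0, 0, 0, 0, 0, 0, 87],
  [0, 0, 0, 0, 0, 0, 87],
  [-4, 0, -3, 0, 0, 0, 87],
  [-7, 1, -6, 0, 0, 0, 87],
])

```text
t: 21.43
ee_pos: [441.9, -270.2, -17.8]
orientation: [2.225, 2.216, 0.001]
ft_force: [-0.4, 0.7, -1.0]
width: 86.8
```

Run:
```python
from h import *
np.set_printoptions(precision=1,suppress=True)
print(turn(90))
W=get_image("side")
for m in mark_of(W,"paste_tin_center")[:2]: print(round(m["p"],2),toz(W,*m["location"],18.5))
print(get_obs()["ft_force"],get_obs()["ee_pos"])
```

```text
(array([0., 0., 0.]), array([ 441.9, -270.2,  -17.8]), 'j6', np.float64(-2.14))
0.66 [ 442.5 -276.7   18.5]
[-0.4 -0.1 -0.4] [ 440.8 -269.5  -18.5]
```

Request:
move_arm([
  [1, 0, 0, 0, 0, 0, 55],
  [1, 0, 0, 0, 0, 0, 55],
  [1, 0, 0, 0, 0, 0, 55],
  [1, 0, 0, 0, 0, 0, 55],
  [1, 0, 0, 0, 0, 0, 55],
])

```text
t: 21.95
ee_pos: [443.4, -270.2, -17.7]
orientation: [2.225, 2.216, 0.001]
ft_force: [-0.4, -0.5, -0.9]
width: 65.3
```

Request:
move_arm([
  [0, 0, 0, 0, 0, 0, 55],
  [0, 0, 0, 0, 0, 0, 55],
  [0, 0, 15, 0, 0, 0, 55],
  [0, 0, 40, 0, 0, 0, 55],
  [0, 0, 70, 0, 0, 0, 55],
])

```text
t: 22.37
ee_pos: [441.6, -269.1, 51.5]
orientation: [-2.224, -2.215, 0.0]
ft_force: [0.6, -0.9, -0.0]
width: 64.7
```

Request:
move_arm([
  [0, 0, 0, 0, 0, 0, 55],
])

```text
t: 22.45
ee_pos: [445.6, -271.6, 56.3]
orientation: [2.221, 2.212, 0.003]
ft_force: [1.0, -0.3, -0.9]
width: 64.9
```

Request:
move_arm([
  [15, 34, 0, 0, 0, -0.12, 55],
  [30, 68, 5, 0, 0, -0.24, 55],
  [45, 102, 10, 0, 0, -0.36, 55],
  [60, 136, 10, 0, 0, -0.48, 55],
  [75, 170, 10, 0, 0, -0.6, 55],
])

```text
t: 22.87
ee_pos: [516.9, -102.5, 62.1]
orientation: [2.759, 1.499, 0.001]
ft_force: [1.6, 0.0, -1.8]
width: 65.0
```

Request:
move_arm([
  [15, 34, 0, 0, 0, -0.12, 55],
  [30, 68, 0, 0, 0, -0.24, 55],
  [45, 102, 0, 0, 0, -0.36, 55],
  [60, 136, 0, 0, 0, -0.48, 55],
  [75, 170, 0, 0, 0, -0.6, 55],
])

```text
t: 23.28
ee_pos: [591.5, 67.8, 61.5]
orientation: [3.079, 0.617, -0.002]
ft_force: [0.7, -0.3, -1.0]
width: 64.8
```

Request:
move_arm([
  [12, 30, 0, 0, 0, -0.12, 55],
  [26, 65, 0, 0, 0, -0.24, 55],
  [26, 70, 0, 0, 0, -0.25, 55],
  [26, 70, 0, 0, 0, -0.25, 55],
])

```text
t: 23.62
ee_pos: [617.6, 138.2, 61.3]
orientation: [3.131, 0.244, -0.001]
ft_force: [-0.9, -1.0, -2.2]
width: 65.1
```

Run:
```python
from h import *
np.set_printoptions(precision=1,suppress=True)
print(turn(7),get_obs()["width"])
W=get_image("wrist");print(ray(W,0,0)[0])
for n in ("wrist","side"):
  W=get_image(n)
  for k,z in (("plain_tray_small_bay",4),("plain_tray_casting_bay",4)):
    for m in mark_of(W,k)[:2]: print(n,k,round(m["p"],2),toz(W,*m["location"],z))
  if n=="wrist": a=ortho(W,620,190,14,130,400)
b=ortho(W,620,190,14,130,400)
cv2.imwrite("pics/k3.png",np.hstack([a,b]))
```

```text
(array([ 0., -0., -0.]), array([617.6, 138.2,  61.3]), 'j6', np.float64(0.05)) 65.14186982561999
[607.1 207.5 249.4]
wrist plain_tray_casting_bay 0.77 [617.  237.4   4. ]
side plain_tray_small_bay 0.84 [629.4 136.6   4. ]
side plain_tray_casting_bay 0.73 [613.3 239.2   4. ]
side plain_tray_casting_bay 0.18 [460.  270.1   4. ]
```

View pics/k3.png

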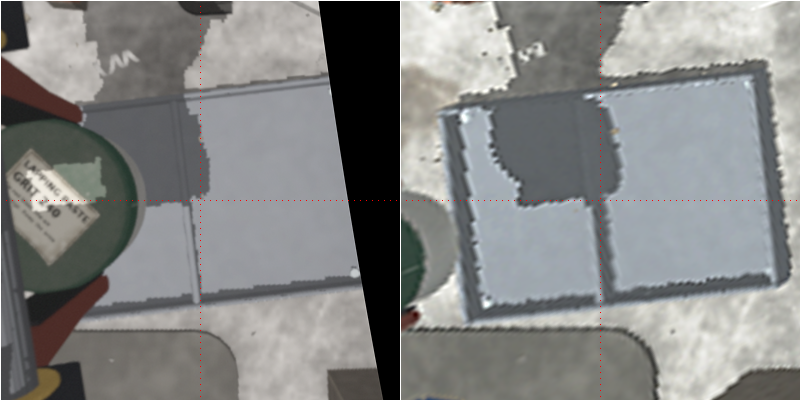

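Request:
move_arm([
  [5, 0, -20, 0, 0, 0, 55],
  [5, 0, -40, 0, 0, 0, 55],
  [5, 0, -55, 0, 0, 0, 55],
  [5, 0, -66, 0, 0, 0, 55],
  [5, 0, -71, 0, 0, 0, 55],
])

```text
t: 24.38
ee_pos: [621.4, 135.3, -10.6]
orientation: [3.131, 0.237, -0.005]
ft_force: [-0.3, 0.2, -1.7]
width: 65.2
```

Request:
move_arm([
  [0, 0, -1, 0, 0, 0, 55],
  [0, 0, -1, 0, 0, 0, 55],
])

```text
t: 24.55
ee_pos: [622.7, 135.9, -9.8]
orientation: [3.131, 0.238, -0.001]
ft_force: [-0.4, 0.1, -1.2]
width: 65.4
```

Request:
move_arm([
  [1, 2.5, -1, 0, 0, 0, 55],
  [1, 2.5, -2.5, 0, 0, 0, 55],
  [1, 2.5, -4, 0, 0, 0, 55],
  [1, 2.5, -4, 0, 0, 0, 55],
])

```text
t: 24.88
ee_pos: [623.8, 138.6, -13.5]
orientation: [3.131, 0.238, 0.0]
ft_force: [-0.5, 0.3, -1.8]
width: 64.9
```

Request:
move_arm([
  [0, 0, -1, 0, 0, 0, 55],
  [0, 0, -1, 0, 0, 0, 85],
  [0, 0, -1, 0, 0, 0, 85],
  [0, 0, -1, 0, 0, 0, 85],
  [0, 0, -1, 0, 0, 0, 85],
])

```text
t: 25.3
ee_pos: [623.8, 138.5, -14.7]
orientation: [3.131, 0.238, 0.0]
ft_force: [0.2, -0.4, -0.6]
width: 84.3
```

Request:
move_arm([
  [0, 0, 0, 0, 0, 0, 87],
  [0, 0, 20, 0, 0, 0, 87],
  [0, 0, 60, 0, 0, 0, 87],
  [0, 0, 100, 0, 0, 0, 87],
  [0, 0, 140, 0, 0, 0.1, 87],
])

```text
t: 25.72
ee_pos: [623.1, 138.3, 126.3]
orientation: [3.115, 0.394, -0.003]
ft_force: [0.5, 0.0, 0.9]
width: 87.0
```

Run:
```python
from h import *
np.set_printoptions(precision=1,suppress=True)
print(turn(79.7),get_obs()["width"])
W=get_image("side")
for m in mark_of(W,"paste_tin_center")[:2]: print(round(m["p"],2),toz(W,*m["location"],22.5))
```

```text
(array([ 0. , -0. ,  1.1]), array([623.1, 138.3, 126.3]), 'j6', np.float64(-0.05)) 87.04711985699046
0.73 [629.9 133.2  22.5]
```

Request:
move_arm([
  [-20, 16, 0, 0, 0, 0.12, 87],
  [-45, 36, 0, 0, 0, 0.24, 87],
  [-72, 60, 0, 0, 0, 0.36, 87],
  [-98, 82, 0, 0, 0, 0.48, 87],
  [-124, 104, 0, 0, 0, 0.6, 87],
])

```text
t: 26.23
ee_pos: [498.1, 243.0, 124.7]
orientation: [2.857, 1.304, -0.001]
ft_force: [0.0, -0.1, -0.4]
width: 86.8
```

Request:
move_arm([
  [-20, 16, 0, 0, 0, 0.12, 87],
  [-44, 36, 0, 0, 0, 0.24, 87],
  [-44, 36, 0, 0, 0, 0.36, 87],
  [-44, 36, 0, 0, 0, 0.48, 87],
  [-44, 36, 0, 0, 0, 0.54, 87],
])

```text
t: 26.65
ee_pos: [454.8, 278.9, 124.8]
orientation: [2.403, 2.022, -0.0]
ft_force: [0.5, 0.9, 0.6]
width: 87.1
```

```bash
python3 near.py short_cover_center 79.7
```

```text
(array([ 0.,  0., -0.]), array([454.8, 278.9, 124.8]), 'j6', np.float64(-0.87))
wrist 0.77 [460.6 281.2  16.5]
wrist 0.69 [459.2 282.7  16.5]
wrist 0.36 [449.6  11.1  16.5]
side 0.67 [464.7 281.1  16.5]
```

Request:
move_arm([
  [3, 1, -35, 0, 0, 0, 87],
  [3, 1, -70, 0, 0, 0, 87],
  [3, 1, -105, 0, 0, 0, 70],
  [3, 1, -130, 0, 0, 0, 70],
  [3, 1, -138, 0, 0, 0, 70],
])

```text
t: 27.37
ee_pos: [456.5, 278.0, -16.3]
orientation: [2.413, 2.012, -0.008]
ft_force: [-0.3, 0.4, -0.6]
width: 71.4
```

Request:
move_arm([
  [0, 0, 0, 0, 0, 0, 60],
])

```text
t: 27.45
ee_pos: [457.3, 278.5, -14.7]
orientation: [2.412, 2.012, -0.006]
ft_force: [0.7, -0.0, -0.7]
width: 66.8
```

Request:
move_arm([
  [0.5, 1.5, -2, 0, 0, 0, 30],
  [0.5, 1.5, -2, 0, 0, 0, 30],
  [0.5, 1.5, -2, 0, 0, 0, 30],
  [0.5, 1.5, -2, 0, 0, 0, 30],
  [0.5, 1.5, -2, 0, 0, 0, 30],
])

```text
t: 27.87
ee_pos: [459.7, 280.9, -13.5]
orientation: [2.409, 2.013, 0.003]
ft_force: [0.2, -3.7, 7.1]
width: 35.6
```

Request:
move_arm([
  [0, 0, 0, 0, 0, 0, 30],
  [0, 0, 0, 0, 0, 0, 30],
  [0, 0, 0, 0, 0, 0, 30],
  [0, 0, 0, 0, 0, 0, 30],
])

```text
t: 28.2
ee_pos: [459.7, 280.9, -13.5]
orientation: [2.41, 2.013, 0.002]
ft_force: [-0.1, -2.7, 8.2]
width: 35.7
```

Request:
move_arm([
  [0, 0, 15, 0, 0, 0, 30],
  [0, 0, 40, 0, 0, 0, 30],
  [0, 0, 65, 0, 0, 0, 30],
  [0, 0, 70, 0, 0, 0, 30],
])

```text
t: 28.53
ee_pos: [461.1, 282.2, 58.7]
orientation: [2.41, 2.012, 0.01]
ft_force: [0.6, -0.0, -1.2]
width: 35.7
```

Request:
move_arm([
  [36, -10, 0, 0, 0, 0.1, 30],
  [74, -21, 0, 0, 0, 0.2, 30],
  [112, -32, 0, 0, 0, 0.3, 30],
  [151, -43, 0, 0, 0, 0.3, 30],
  [151, -43, 0, 0, 0, 0.3, 30],
])

```text
t: 28.95
ee_pos: [617.7, 236.4, 55.6]
orientation: [2.083, 2.345, 0.011]
ft_force: [-0.9, 0.6, -1.1]
width: 36.0
```

Request:
move_arm([
  [0, 0, -20, 0, 0, 0, 30],
  [0, 0, -40, 0, 0, 0, 30],
  [0, 0, -56, 0, 0, 0, 30],
  [0, 0, -63, 0, 0, 0, 30],
  [0, 0, -63, 0, 0, 0, 30],
])

```text
t: 29.37
ee_pos: [608.9, 237.6, -9.4]
orientation: [-2.083, -2.351, 0.002]
ft_force: [0.3, -0.3, -1.7]
width: 35.8
```

Request:
move_arm([
  [0, 0, -1.5, 0, 0, 0, 30],
  [0, 0, -1.5, 0, 0, 0, 60],
  [0, 0, -1.5, 0, 0, 0, 60],
  [0, 0, -1.5, 0, 0, 0, 60],
  [0, 0, -1.5, 0, 0, 0, 60],
])

```text
t: 29.78
ee_pos: [610.6, 238.2, -8.6]
orientation: [2.082, 2.35, 0.003]
ft_force: [-0.1, 0.2, 0.4]
width: 58.0
```

Request:
move_arm([
  [0, 0, 20, 0, 0, 0, 60],
  [0, 0, 60, 0, 0, 0, 60],
  [0, 0, 100, 0, 0, 0, 60],
  [-25, -25, 120, 0, 0, -0.1, 60],
  [-55, -50, 120, 0, 0, -0.2, 60],
])

```text
t: 30.2
ee_pos: [560.0, 189.6, 116.5]
orientation: [2.306, 2.124, 0.018]
ft_force: [0.7, -0.5, 0.4]
width: 59.8
```

Run:
```python
from h import *
np.set_printoptions(precision=2,suppress=True)
print(turn(85.3),get_obs()["width"])
W=get_image("side")
for k,z in (("short_cover_center",20.5),("paste_tin_center",22.5),("long_cover_center",18),("stone_center",11)):
  for m in mark_of(W,k)[:2]: print(k,round(m["p"],2),toz(W,*m["location"],z))
```

```text
(array([-0.  ,  0.01,  0.  ]), array([560. , 189.6, 116.5]), 'j6', np.float64(-1.18)) 59.7742945963008
short_cover_center 0.88 [614.63 244.35  20.5 ]
paste_tin_center 0.67 [630.89 142.09  22.5 ]
long_cover_center 0.78 [ 638.67 -103.91   18.  ]
stone_center 0.61 [440.97 104.19  11.  ]
```

Request:
move_arm([
  [-30, -22, 0, 0, 0, 0, 60],
  [-60, -44, 0, 0, 0, 0, 60],
  [-90, -66, -10, 0, 0, 0, 60],
  [-120, -86, -20, 0, 0, 0, 60],
  [-120, -86, -20, 0, 0, 0, 60],
])

```text
t: 30.87
ee_pos: [427.9, 99.5, 88.3]
orientation: [-2.305, -2.13, 0.012]
ft_force: [-0.8, 0.1, -0.7]
width: 60.0
```

```bash
python3 near.py stone_center 85.3
python3 - <<'E'
from h import *
np.set_printoptions(precision=1,suppress=True)
W=get_image("wrist"); o=ortho(W,441,104,22,70,420)
hsv=cv2.cvtColor(o,cv2.COLOR_BGR2HSV)
m=((hsv[...,1]>70)&((hsv[...,0]<14)|(hsv[...,0]>170))).astype("uint8")
m=cv2.morphologyEx(m,cv2.MORPH_OPEN,np.ones((5,5)))
n,l,s,c=cv2.connectedComponentsWithStats(m)
for i in range(1,n):
    if s[i,4]>2000:
        (a,b),wh,ang=cv2.minAreaRect(np.argwhere(l==i)[:,::-1].astype("float32"))
        print("centre x,y",441+(b-210)/3,104+(a-210)/3,np.array(wh)/3,ang)
E
```

```text
(array([ 0., -0., -0.]), array([427.9,  99.5,  88.3]), 'j6', np.float64(-1.29))
wrist 0.95 [442.6 105.4  11. ]
wrist 0.55 [439.9 106.   11. ]
side 0.73 [446.3  97.7  11. ]
centre x,y 438.7200673421224 104.01747131347656 [22.7 99.6] 5.079607963562012
centre x,y 468.753173828125 38.528550148010254 [12.2 30.4] 31.373004913330078
centre x,y 486.8275960286458 166.5689697265625 [49.4 13.8] 66.80140686035156
```

Request:
move_arm([
  [6, 2, -35, 0, 0, -0.007, 55],
  [8, 3, -70, 0, 0, -0.007, 55],
  [8, 3, -95, 0, 0, -0.007, 55],
  [8, 3, -104, 0, 0, -0.007, 55],
  [8, 3, -104, 0, 0, -0.007, 55],
])

```text
t: 31.63
ee_pos: [442.2, 105.0, -15.1]
orientation: [-2.314, -2.124, 0.004]
ft_force: [0.5, 0.4, -0.2]
width: 55.1
```

```bash
python3 -c "
from h import *
get_image('wrist');print(turn(84.9))"
```

```text
(array([ 0.001, -0.001, -0.003]), array([443. , 105.1, -13.8]), 'j6', np.float64(-1.28))
```

Request:
move_arm([
  [-2, -1, -4, 0, 0, 0, 55],
  [-4, -1, -7, 0, 0, 0, 55],
  [-4, -1, -8, 0, 0, 0, 55],
  [-4, -1, -8, 0, 0, 0, 55],
])

```text
t: 32.02
ee_pos: [439.5, 104.1, -20.6]
orientation: [2.314, 2.123, 0.003]
ft_force: [-0.4, 0.3, -0.4]
width: 55.2
```

```bash
python3 -c "
from h import *
get_image('wrist');print(turn(84.9),get_obs()['ft_force'])"
```

```text
(array([ 0.   ,  0.002, -0.003]), array([439.5, 104.1, -20.6]), 'j6', np.float64(-1.28)) [ 0.06084859  0.28636512 -0.37698628]
```

Request:
move_arm([
  [-0.5, 0, -1, 0, 0, 0, 15],
  [-0.5, 0, -1, 0, 0, 0, 15],
  [-0.5, 0, -1, 0, 0, 0, 15],
  [-0.5, 0, -1, 0, 0, 0, 15],
  [-0.5, 0, -1, 0, 0, 0, 15],
])

```text
t: 32.48
ee_pos: [438.7, 104.0, -22.2]
orientation: [2.314, 2.123, 0.001]
ft_force: [-0.2, -0.7, 0.1]
width: 25.0
```

Request:
move_arm([
  [0, 0, 0, 0, 0, 0, 15],
  [0, 0, 0, 0, 0, 0, 15],
  [0, 0, 0, 0, 0, 0, 15],
  [0, 0, 0, 0, 0, 0, 15],
  [0, 0, 0, 0, 0, 0, 15],
])

```text
t: 32.9
ee_pos: [438.7, 104.0, -22.2]
orientation: [2.314, 2.123, 0.001]
ft_force: [-0.7, 0.3, 2.6]
width: 23.6
```

Request:
move_arm([
  [0, 0, 15, 0, 0, 0, 15],
  [0, 0, 40, 0, 0, 0, 15],
  [0, 0, 80, 0, 0, 0, 15],
  [0, 0, 110, 0, 0, 0, 15],
  [0, 0, 110, 0, 0, 0, 15],
])

```text
t: 33.32
ee_pos: [441.9, 104.7, 92.3]
orientation: [2.311, 2.12, 0.012]
ft_force: [1.9, -0.1, -1.4]
width: 24.2
```

Request:
move_arm([
  [21, -34, 0, 0, 0, 0.02, 15],
  [42, -68, 0, 0, 0, 0.04, 15],
  [63, -102, 0, 0, 0, 0.066, 15],
  [84, -136, 0, 0, 0, 0.066, 15],
  [105, -170, 0, 0, 0, 0.066, 15],
])

```text
t: 33.73
ee_pos: [543.6, -67.6, 86.7]
orientation: [-2.243, -2.199, 0.0]
ft_force: [0.3, 0.1, -2.4]
width: 23.6
```

Request:
move_arm([
  [21, -34, 0, 0, 0, 0, 15],
  [42, -68, 0, 0, 0, 0, 15],
  [63, -102, 0, 0, 0, 0, 15],
  [88, -142, 0, 0, 0, 0, 15],
  [88, -142, 0, 0, 0, 0, 15],
])

```text
t: 34.15
ee_pos: [634.7, -213.7, 86.8]
orientation: [2.243, 2.192, 0.002]
ft_force: [-0.0, 0.6, -1.4]
width: 23.8
```

Run:
```python
from h import *
np.set_printoptions(precision=3,suppress=True)
W=get_image("wrist");print(turn(88.7),get_obs()["width"])
for z,k in ((102,"stone_center"),):
    for m in mark_of(W,k)[:2]: print(k,round(m["p"],2),toz(W,*m["location"],get_obs()["ee_pos"][2]+33))
```

```text
(array([0.001, 0.002, 0.001]), array([ 633.3, -211.9,   86.4]), 'j6', np.float64(-1.89)) 23.839317780701432
stone_center 0.92 [ 637.077 -214.039  118.992]
```

Request:
move_arm([
  [1, 2, -15, 0, 0, 0, 15],
  [2, 4, -30, 0, 0, 0, 15],
  [2, 4, -45, 0, 0, 0, 15],
  [2, 4, -53, 0, 0, 0, 15],
  [2, 4, -53, 0, 0, 0, 15],
])

```text
t: 34.67
ee_pos: [631.2, -202.2, 31.3]
orientation: [-2.239, -2.198, 0.003]
ft_force: [-0.3, 0.0, -2.3]
width: 23.9
```

Run:
```python
from h import *
W=get_image("wrist");print(turn(88.7),get_obs()["width"])
D=get_image("side"); c,r=map(int,pix(D,[635,-208,40]))
a=cv2.resize(W["color"][60:360,170:470,::-1],(400,400))
b=cv2.resize(D["color"][r-50:r+50,c-50:c+50,::-1],(400,400),interpolation=2)
cv2.imwrite("pics/s1.png",np.hstack([a,b]))
```

```text
(array([-0.001, -0.002, -0.004]), array([ 632.2, -202.7,   32.8]), 'j6', np.float64(-1.88)) 23.489447010352407
```

View pics/s1.png

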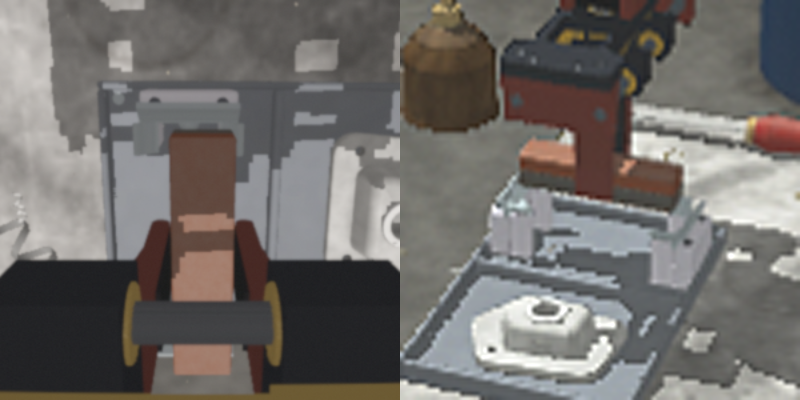

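Request:
move_arm([
  [2, -3, -2, 0, 0, 0, 15],
  [2.8, -5.3, -4, 0, 0, 0, 15],
  [2.8, -5.3, -4, 0, 0, 0, 15],
  [2.8, -5.3, -4, 0, 0, 0, 15],
])

```text
t: 35.1
ee_pos: [636.8, -209.7, 31.1]
orientation: [2.243, 2.197, 0.002]
ft_force: [0.0, 0.2, -1.6]
width: 23.9
```

Run:
```python
from h import *
np.set_printoptions(precision=2,suppress=True)
W=get_image("wrist");print(turn(88.7),get_obs()["width"])
# cols of block edges and stone edges at top: stone top end / block in pixel
o=get_obs()["ee_pos"]
oo=ortho(W,635,-208,o[2]+44.2,70,420);hsv=cv2.cvtColor(oo,cv2.COLOR_BGR2HSV)
m=((hsv[...,1]>70)&((hsv[...,0]<14)|(hsv[...,0]>170))).astype("uint8");m[230:]=0
p=np.argwhere(m)[:, ::-1];print("stone top far end x",635+(np.percentile(p[:,1],1)-210)/3)
for r in (80,100,120,140):
    q=np.where(m[r])[0]
    if len(q): print(635+(r-210)/3,-208+(np.percentile(q,[5,50,95])-210)/3)
```

```text
(array([ 0.,  0., -0.]), array([ 636.6, -209.6,   31.1]), 'j6', np.float64(-1.89)) 23.648591081476095
stone top far end x 587.3333333333334
591.6666666666666 [-218.85 -208.5  -198.15]
598.3333333333334 [-218.53 -208.33 -198.13]
605.0 [-218.87 -208.67 -198.47]
611.6666666666666 [-218.88 -208.83 -198.78]
```

Request:
move_arm([
  [-1.8, 1.2, -4, 0, 0, 0, 15],
  [-1.8, 1.2, -8, 0, 0, 0, 15],
  [-1.8, 1.2, -12, 0, 0, 0, 15],
  [-1.8, 1.2, -16, 0, 0, 0, 15],
  [-1.8, 1.2, -16, 0, 0, 0, 15],
])

```text
t: 35.57
ee_pos: [633.9, -207.8, 13.5]
orientation: [-2.243, -2.199, 0.0]
ft_force: [-0.5, -1.0, -1.8]
width: 23.9
```

Request:
move_arm([
  [0, 0, 0, 0, 0, 0, 15],
])

```text
t: 35.65
ee_pos: [634.4, -208.0, 14.2]
orientation: [2.243, 2.199, 0.001]
ft_force: [-0.3, -0.4, -1.6]
width: 24.0
```

Request:
move_arm([
  [0, 0, -3, 0, 0, 0, 15],
  [0, 0, -6, 0, 0, 0, 15],
  [0, 0, -9, 0, 0, 0, 15],
  [0, 0, -9, 0, 0, 0, 15],
])

```text
t: 35.98
ee_pos: [634.6, -208.2, 5.8]
orientation: [2.243, 2.198, 0.001]
ft_force: [-1.6, -0.1, 4.4]
width: 23.6
```

Request:
move_arm([
  [0, 0, -3, 0, 0, 0, 15],
  [0, 0, -6, 0, 0, 0, 15],
  [0, 0, -9, 0, 0, 0, 15],
  [0, 0, -9, 0, 0, 0, 15],
])

```text
t: 36.32
ee_pos: [635.0, -208.3, -3.0]
orientation: [2.242, 2.198, 0.002]
ft_force: [-0.4, 0.1, 3.2]
width: 23.7
```

Request:
move_arm([
  [0, 0, -3, 0, 0, 0, 15],
  [0, 0, -6, 0, 0, 0, 15],
  [0, 0, -9, 0, 0, 0, 15],
  [0, 0, -9, 0, 0, 0, 15],
])

```text
t: 36.65
ee_pos: [636.0, -208.5, -10.6]
orientation: [2.241, 2.197, 0.003]
ft_force: [-1.6, 0.1, 7.2]
width: 23.7
```

Request:
move_arm([
  [0, 0, -3, 0, 0, 0, 15],
  [0, 0, -6, 0, 0, 0, 15],
  [0, 0, -8, 0, 0, 0, 15],
  [0, 0, -8, 0, 0, 0, 15],
])

```text
t: 36.98
ee_pos: [636.6, -208.7, -18.7]
orientation: [2.24, 2.196, 0.004]
ft_force: [0.9, -0.8, 6.6]
width: 23.9
```

Request:
move_arm([
  [0, 0, 0, 0, 0, 0, 38],
  [0, 0, 0, 0, 0, 0, 38],
  [0, 0, 0, 0, 0, 0, 38],
  [0, 0, 15, 0, 0, 0, 38],
  [0, 0, 45, 0, 0, 0, 38],
])

```text
t: 37.4
ee_pos: [631.6, -207.0, 22.1]
orientation: [-2.24, -2.195, 0.004]
ft_force: [0.5, -1.1, -0.4]
width: 38.0
```

Request:
move_arm([
  [-2, 1, 15, 0, 0, 0, 0],
  [-2, 1, 15, 0, 0, 0, 0],
  [-2, 1, 15, 0, 0, 0, 0],
  [-2, 1, 15, 0, 0, 0, 0],
  [-2, 1, 15, 0, 0, 0, 0],
])

```text
t: 37.82
ee_pos: [631.8, -206.8, 38.7]
orientation: [-2.243, -2.199, 0.0]
ft_force: [-0.1, 0.9, -0.2]
width: 7.9
```

Run:
```python
from h import *
np.set_printoptions(precision=1,suppress=True)
print(turn(88.7),get_obs()["width"],get_obs()["ft_force"])
for n in ("wrist","side"):
    W=get_image(n)
    for m in mark_of(W,"stone_center")[:2]: print(n,round(m["p"],2),[toz(W,*m["location"],z) for z in (15,36)])
```

```text
(array([-0., -0., -0.]), array([ 631.8, -206.8,   38.7]), 'j6', np.float64(-1.89)) 7.864512835352749 [-0.1  0.9 -0.2]
wrist 0.86 [array([ 635.2, -208.3,   15. ]), array([ 628., -208.,   36.])]
side 0.96 [array([ 644.2, -222.2,   15. ]), array([ 634. , -189.9,   36. ])]
side 0.28 [array([603.9, 255.9,  15. ]), array([595.1, 272.5,  36. ])]
```

Request:
move_arm([
  [2, -1, -10, 0, 0, 0, 0],
  [3, -1, -20, 0, 0, 0, 0],
  [3, -1, -26, 0, 0, 0, 0],
  [3, -1, -30, 0, 0, 0, 0],
  [3, -1, -30, 0, 0, 0, 0],
])

```text
t: 38.43
ee_pos: [634.6, -207.7, 7.9]
orientation: [-2.243, -2.198, 0.001]
ft_force: [0.9, -0.1, -0.2]
width: 0.5
```

Request:
move_arm([
  [0, 0, -2, 0, 0, 0, 0],
  [0, 0, -4, 0, 0, 0, 0],
  [0, 0, -6, 0, 0, 0, 0],
  [0, 0, -6, 0, 0, 0, 0],
])

```text
t: 38.77
ee_pos: [635.6, -208.1, 3.6]
orientation: [2.243, 2.198, 0.001]
ft_force: [0.3, -0.3, -0.9]
width: 0.5
```

Request:
move_arm([
  [0, 0, -1.5, 0, 0, 0, 0],
  [0, 0, -3, 0, 0, 0, 0],
  [0, 0, -4.5, 0, 0, 0, 0],
  [0, 0, -4.5, 0, 0, 0, 0],
])

```text
t: 39.1
ee_pos: [635.8, -208.2, -0.5]
orientation: [2.243, 2.198, 0.001]
ft_force: [0.3, 0.1, 1.9]
width: 0.6
```

Request:
move_arm([
  [0, 0, -1, 0, 0, 0, 0],
  [0, 0, -2, 0, 0, 0, 0],
  [0, 0, -2, 0, 0, 0, 0],
])

```text
t: 39.35
ee_pos: [635.9, -208.2, -0.6]
orientation: [2.243, 2.198, 0.001]
ft_force: [-5.8, 1.5, 17.6]
width: 0.4
```

Request:
move_arm([
  [0, 0, -1, 0, 0, 0, 0],
  [0, 0, -2, 0, 0, 0, 0],
  [0, 0, -2, 0, 0, 0, 0],
])

```text
t: 39.6
ee_pos: [636.0, -208.2, -0.7]
orientation: [2.243, 2.198, 0.001]
ft_force: [-11.5, 3.8, 31.9]
width: 0.7
```

Request:
move_arm([
  [0, 0, 10, 0, 0, 0, 0],
  [0, 0, 45, 0, 0, 0, 0],
  [0, 0, 85, 0, 0, 0, 0],
  [0, 0, 125, 0, 0, 0, 0],
  [-40, 0, 160, 0, 0, 0, 0],
])

```text
t: 40.02
ee_pos: [609.8, -209.0, 152.0]
orientation: [2.236, 2.194, 0.008]
ft_force: [-0.3, 0.4, 1.1]
width: 0.6
```

Request:
move_arm([
  [-40, 25, 20, 0, 0, 0, 0],
  [-80, 60, 40, 0, 0, 0, 0],
  [-110, 90, 60, 0, 0, 0, 0],
  [-130, 120, 80, 0, 0, 0, 0],
  [-130, 120, 80, 0, 0, 0, 0],
])

```text
t: 40.43
ee_pos: [471.9, -86.5, 228.8]
orientation: [2.243, 2.198, 0.001]
ft_force: [-0.4, 0.1, 0.2]
width: 0.4
```

Run:
```python
from h import *
np.set_printoptions(precision=1,suppress=True)
print(turn(88.7),get_obs()["ft_force"])
for n in ("wrist","side"):
    W=get_image(n)
    for k,z in (("stone_center",15),("short_cover_center",20.5),("paste_tin_center",22.5),("long_cover_center",18),("flange_nut_center",7),("hex_key_center",4.5)):
      for m in mark_of(W,k)[:1]: print(n,k,round(m["p"],2),toz(W,*m["location"],z))
    if n=="side": c,r=map(int,pix(W,[625,20,10])); b=cv2.resize(W["color"][80:330,180:430,::-1],(400,400),interpolation=2)
    else: a=cv2.resize(W["color"][100:350,170:420,::-1],(400,400));a=ortho(W,625,-60,14,210,400)
cv2.imwrite("pics/f1.png",np.hstack([a,b]))
```

```text
(array([-0.,  0., -0.]), array([471.9, -86.5, 228.8]), 'j6', np.float64(-1.76)) [-0.4  0.1  0.2]
wrist short_cover_center 0.71 [611.6 241.9  20.5]
wrist paste_tin_center 0.59 [620.2 140.2  22.5]
wrist flange_nut_center 0.8 [450.6   3.4   7. ]
wrist hex_key_center 0.83 [435.8 186.    4.5]
side stone_center 0.63 [ 640.4 -211.3   15. ]
side short_cover_center 0.87 [616.1 239.5  20.5]
side paste_tin_center 0.85 [635.1 132.8  22.5]
side long_cover_center 0.75 [ 635.5 -101.1   18. ]
side flange_nut_center 0.52 [448.   10.9   7. ]
side hex_key_center 0.69 [436.7 192.6   4.5]
```

View pics/f1.png

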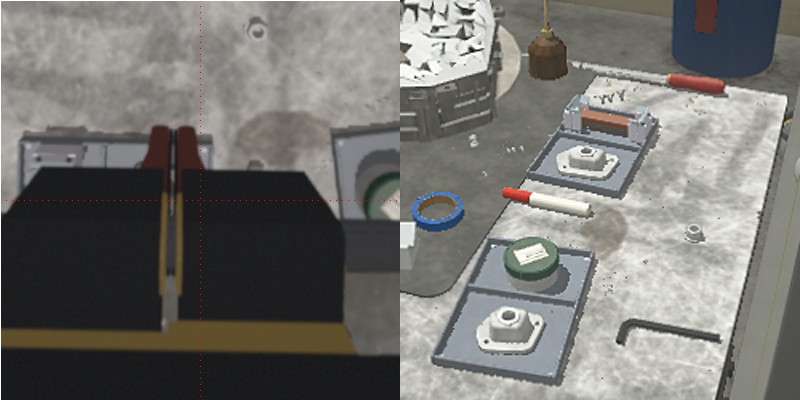

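All four parts are in place, and the stone sits low between the clip blocks at (605,120). The nut and hex key have not moved, and the gripper is clear.

```bash
python3 -c "
from workcell import close_job
print(close_job())"
```

```text
the job is handed in; nothing more can be done
None
```

I made up both kits and handed the job in at about 40 s of the 128 s allowed; no verdict came back.

**Clip tray:** The long cover is flat in the larger bay, within about 10 mm of its centre. The stone went in between the clip's balls at about (636, -208). I then pressed it from above with closed fingers. Contact came at the height expected when it is fully home (top about 26 mm above the bench), and it did not move under 32 N.

**Plain tray:** The short cover is flat in the larger bay, within about 5 mm of its centre. The tin stands upright in the smaller bay. The wrist camera put it within 5 mm of the bay centre and the side camera within about 13 mm; the limit is 38 mm.

**Left alone:** The flange nut and hex key were found where they started, to within the cameras' accuracy. The gripper is empty and clear of everything.

**What failed or disagreed:**
- **Finger length:** The fingertips are really about 26.5 mm above the reported TCP, so my first grasp of the long cover closed on air. A touch on its flange gave the offset, which I used from then on.
- **Tin grasp:** My first grip on the tin was about 8 mm off centre, so I redid it.
- **Clip force:** The stone passed the balls with only about 4 to 7 N showing at the wrist, against the stated 10 to 20 N. This is why I did the extra press test.
- **Stone readings:** Before the press, the side camera's height reading for the stone was ambiguous. In the last check it put the stone about 6 mm from the clip centre, roughly at the 6 mm limit. The wrist camera (just before the press) and the arm's position put it within about 1 mm.

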